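# Stack the lens trays on the carousel and turn it to serve

### The job

Turn the carousel by its post to the loading click stop, then stack all the loose lens trays in one pile on its base tray, each turned end for end to the one below so that it stacks high, clear of the lenses, and does not nest. Put the white lid on the top tray, and only then swing the loaded carousel the quarter turn to its serving click stop; leave the other things on the table where they lie.

Things in the scene. Friction and masses are not known exactly. Their poses are not given: they have to be found in the camera images.
- turntable (a joint): angle of the carousel's disc, rad, growing anticlockwise seen from above. Click stops (a spring ball drops between two rim bumps, some 3 N at the post to leave, self-centring over the last 0.04 rad) at 0, the loading stop, and 1.571, the serving stop, a quarter turn on. End stops at -0.25 and 1.82. In between, friction holds it (1 to 2 N at the post)
- base_tray (a point): centre of the underside of the base tray, on the carousel's axis, 35 mm above the table. The base tray is like the loose trays but fixed on the aluminium disc (220 mm across) and turns with it; x towards its tab end, y towards the turning post, z up. The lowest stacked tray's origin comes 38 mm above this point
- post_top (a point): top of the carousel's black upright turning post, 16 mm diameter, 101 mm above the table; its free length runs 66 mm straight down to an aluminium spoke. It stands 150 mm from the axis, on the base tray's +y side, on the carousel's side near the robot: at the robot's left of the axis in the loading stop, at the right in the serving stop
- tray_a: grey plastic stack-nest lens tray, 146 x 65 x 43 mm, 0.15 kg; three or four alike stand upright on the table (tray_a to tray_d, any may be absent). Origin: centre of the underside; z up; x lengthwise towards the front, the end with the low-cut wall and pull tab (28 mm wide, 12 mm proud). Its upper part (z 16 to 43 mm) has upright outer faces at y = +-32.5 mm: grip there, across y, near x = 0
- tray_b: like tray_a. How trays fit: below z = 16 mm is a foot block 134 x 37 mm with lugs to y = +-27 mm at x = -18 and +44 mm; inside (60 mm wide, floor at z = 18) stand posts with tops at z = 38, 5 mm below the rim, at x = -44 and +18 mm
- tray_c: like tray_a. Set on a tray with the same facing, its lugs pass between the posts and it nests: it sinks in, only 27 mm higher, close over the lenses; turned end for end (x reversed), the lugs rest on the posts and it stacks, 38 mm higher, its foot inside the rim with 3 mm play each way
- tray_d: like tray_a, same origin and axes
- lid: white dust lid: plate 148 x 67 x 4 mm over a plug 132 x 52 x 4 mm, with a black grip bar 40 mm along x, 16 mm along y, 26 mm high on the plate; top 34 mm above the underside. Origin: centre of the plug's underside; z up; x lengthwise; either way round fits. Seated, the plug is inside the tray's rim (4 mm play), its origin 39 mm above the tray's
- trial_frame: the tortoiseshell trial frame: two rings side by side, 118 x 50 x 8 mm, lying flat; bystander
- wand: nickel cross-cylinder wand, 120 mm long, lying flat; bystander
- lens_1: loose amber lens, 38 mm disc, 5 mm thick, with a small steel tab; bystander
- lens_2: second loose amber lens, like lens_1; bystander
- drops: small standing eye-drop bottle, 26 mm diameter, 55 mm tall; bystander
- penlight: dark penlight, 110 x 13 x 12 mm, lying flat; bystander

How it is judged:
By the outcome, as a careful person would: the job done as asked, in the order asked, and still so for the second after the job is handed in, with the robot touching nothing.
Of tray_a, tray_b, tray_c, tray_d only 3 to 4 are there at a start; the rules pass over those that are not, and their reading is None.
At some moment in a run one of tray_a, tray_b, tray_c, tray_d, lid may be knocked a few centimetres aside while the robot is not near it.
It also fails if it takes over 210 s, if anything falls off the work surface, if the arm or the gripper's body presses on something with over 40 N, if the wrist force passes 120 N, or if a joint passes its speed limit or range.

### The arm

A 6-joint arm with a two-finger parallel gripper is mounted at the origin on the work surface. World frame = base frame: x ahead of the robot, y to its left, z up, the work surface at z = 0. Lengths are in m, angles in rad, forces in N, time in s.
With the tool pointing down it reaches from about 0.325 to 0.775 m from the base axis. Payload 5.5 kg.
Tool frame: the origin (TCP) lies at the very end of the fingers, on their centre line; the grasp point (between the pads) lies 19 mm behind it (pinch_z is the distance from the TCP to the grasp point, in m); z points along the fingers, y is the line along which they close (so a half turn about z gives the same grasp; the last joint's range is limited). The gripper opens to 85 mm and grips with 20 to 120 N. Pads are 22 mm wide; open, the fingers measure 114 mm over their backs; the gripper's body (76 mm by 85 mm) begins 54 mm behind the grasp point. The pads swing forward as they close: fully open they stand 13 mm farther back than shut.
Start: joints at [1.161, 0.091, 1.231, -0, 1.82, -0.057], TCP at [0.207, 0.563, 0.231] pointing down, gripper open.
Joint ranges: [-2.87, 2.87], [-0.86, 2.18], [0.17, 2.46], [-1.51, 4.65], [0.06, 2.69], [-2.65, 2.65]. Speed limits (rad/s): [2.57, 2.57, 3.01, 3.14, 3.14, 3.14].

### API

Orientations are given as a rotation vector (axis times angle).
In Python, from plant import * gives the robot as it stands.
- The arm moves only by the tool play_rows, never from a script. Its argument "increments" is a list that holds one entry, the list of rows, each a list of 5 numbers: the opening, from -1 (shut) to 1 (fully open), then the shift along the world's x, y, z each as a share of 25 cm, from -1 to 1, then the turn about the world's z as a share of 60 degrees, from -1 to 1. A call has 1 to 12 rows; each row is the pose to reach, as a shift and turn from the pose commanded when the call began; what a row does not reach only later rows make up. A row lasts 1/12 s, in which the tool goes at most 41.7 mm and 7.16 degrees, less where a joint would pass 70% of its speed; a pose out of reach is approached as far as the arm can. A call with a number of a shift or a turn outside -1 to 1 is refused whole. A call with a gripper value outside its range is refused whole. The fingers move at their own pace and stop on an object; "force" is the grip in N (left out, the last holds). Time passes only in rows, so rows that repeat a pose let the fingers close. It gives the time, the measured TCP pose, the force, the opening and the grip force at its end, in the units of the state.
- get_state(): the state, without advancing time (a new reading comes with each control period).
- grab_frame(name): name is "side" or "top"; returns a dict with "color" (384x512x3 uint8, red, green, blue), "range_z" (384x512 float32, m along the optical axis (not along the pixel's ray), 0 where there is no reading), "K" (3x3 intrinsics, pixels), "world_to_cam" (4x4, takes a point from world to camera coordinates). Camera axes: x right, y down, z forward; pixel columns grow to the right and rows downward; lengths in m; the calibration is good to about 2 mm. A picture is of the moment at which its call begins.
- sign_off(): hands the job in; it is judged then, once.
The state is a dict: "t": time; "joint_pos": joint angles; "qvel": joint speeds; "tau": joint torques, N m; "tool_pos": TCP position; "eef_rot": TCP orientation; "ft_force": force on the tool from outside, world axes, zero at the start; "moment": the same for the moment, N m; "opening": opening from 0.0 (shut) to 1.0 (fully open); "grasp_force": force on a finger pad.
Only numpy, scipy, OpenCV 4.12 (cv2) and the standard library are available. Lean on these libraries where they do the work, as an engineer would, in place of code of your own. Each camera call takes 0.05 s, during which the arm holds its last target. There are 200 camera calls.

## Working session

There is one attempt and no reset: what is moved stays moved. The work goes in short steps, Python scripts to look and compute and a tool call to move; the robot and the scene stay as the last step left them, time stands still between calls to the robot, and variables do not carry over. Pictures are saved under pics/ and viewed, at most 14 in all, crops included, and the job is handed in when it is done.

Besides the shell and the picture viewer there is one more tool, called after "Emit:" by a JSON object that holds its "op" and its "data", one argument or row to a line. play_rows: Moves the arm, as the interface text tells. Its arguments: {"type":"object","properties":{"increments":{"type":"array","items":{"type":"array","items":{"type":"array","items":{"type":"number"}}}},"force":{"type":"number"}},"required":["increments"]}

```bash
mkdir -p pics; ls; python3 - <<'E'
from plant import *
import cv2,numpy as np
s=get_state();print({k:np.round(v,3) for k,v in s.items()})
for n in("top","side"):
    f=grab_frame(n);cv2.imwrite(f"pics/{n}0.png",cv2.resize(f["color"][:,:,::-1],(800,600)))
    np.savez(f"{n}0.npz",**f);print(n,f["K"],np.round(f["world_to_cam"],3))
E
```

```text
pics
{'t': np.float64(0.0), 'joint_pos': array([ 1.161,  0.092,  1.232, -0.   ,  1.82 , -0.057]), 'qvel': array([-0.001, -0.001, -0.002,  0.001, -0.   ,  0.   ]), 'tau': array([ 1.0000e-03, -4.5873e+01, -4.1802e+01, -0.0000e+00,  1.1000e-02,
       -0.0000e+00]), 'tool_pos': array([0.207, 0.563, 0.23 ]), 'eef_rot': array([-5.510e-01, -3.092e+00,  3.000e-03]), 'ft_force': array([-0.713,  0.476, -0.447]), 'moment': array([ 0.035, -0.033,  0.009]), 'grasp_force': np.float64(0.0), 'opening': np.float64(1.0)}
top [[456.94948702   0.         253.43551509]
 [  0.         456.94948702 185.16024378]
 [  0.           0.           1.        ]] [[-0.022 -1.    -0.022  0.016]
 [-0.998  0.023 -0.066  0.553]
 [ 0.066  0.02  -0.998  1.152]
 [ 0.     0.     0.     1.   ]]
side [[385.84154156   0.         248.22313706]
 [  0.         385.84154156 191.70243255]
 [  0.           0.           1.        ]] [[-0.918 -0.396 -0.008  0.517]
 [-0.299  0.706 -0.642  0.228]
 [ 0.26  -0.587 -0.767  0.955]
 [ 0.     0.     0.     1.   ]]
```

View pics/top0.png

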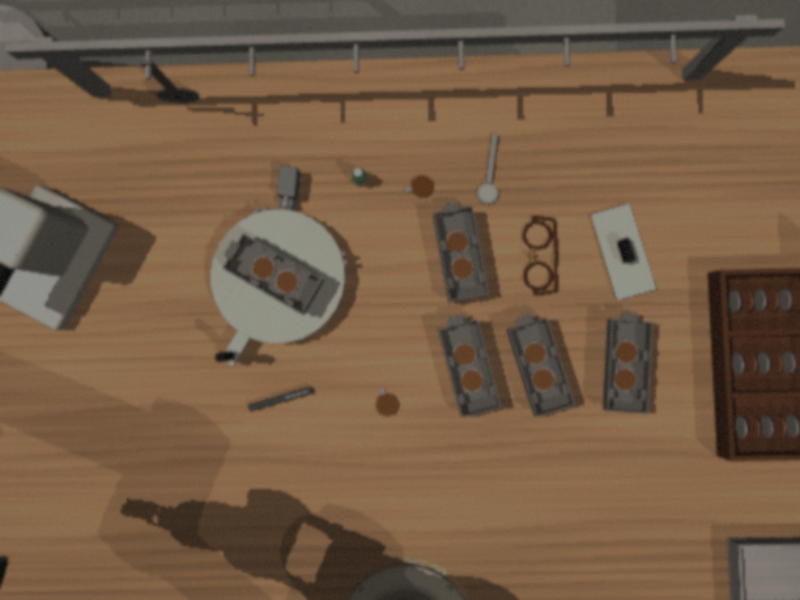

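View pics/side0.png

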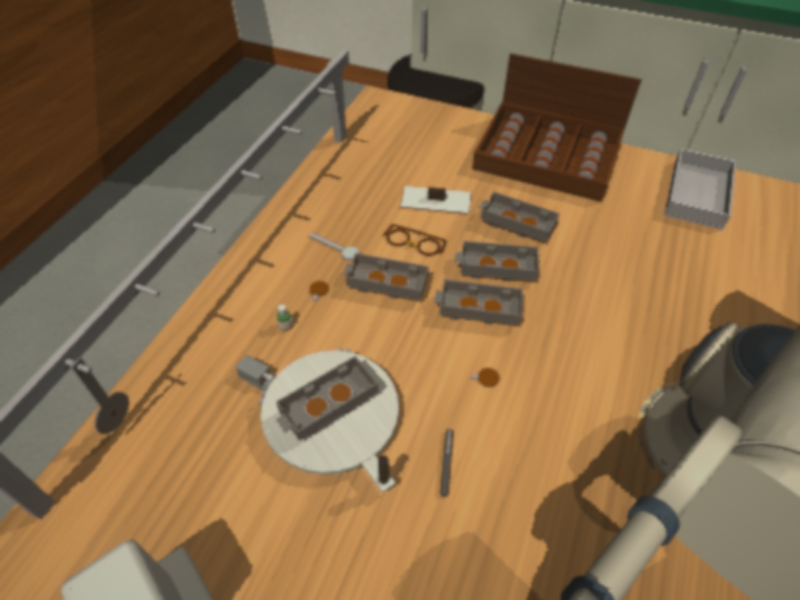

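```bash
cat > h.py <<'E'
import numpy as np,cv2
from plant import *
def world(f):
    z=f["range_z"].astype(float);v,u=np.mgrid[:z.shape[0],:z.shape[1]]
    K=f["K"];P=np.stack([(u-K[0,2])/K[0,0]*z,(v-K[1,2])/K[1,1]*z,z],-1)
    T=f["world_to_cam"];W=(P-T[:3,3])@T[:3,:3];W[z<=0]=np.nan
    return W
def crop(f,u0,v0,u1,v1,k,name):
    c=f["color"][v0:v1,u0:u1,::-1]
    cv2.imwrite("pics/"+name,np.clip(cv2.resize(c,None,fx=k,fy=k,interpolation=cv2.INTER_CUBIC).astype(float)*1.5,0,255).astype(np.uint8))
E
python3 - <<'E'
from h import *
f=dict(np.load("top0.npz"));W=world(f)
g=dict(np.load("side0.npz"))
a=f["color"][95:240,120:235,::-1];b=g["color"][215:320,150:265,::-1]
k=lambda c:cv2.resize(c,(400,int(400*c.shape[0]/c.shape[1])),interpolation=cv2.INTER_CUBIC)
a,b=k(a),k(b);H=max(a.shape[0],b.shape[0]);o=np.zeros((H,800,3),np.uint8);o[:a.shape[0],:400]=a;o[:b.shape[0],400:]=b
cv2.imwrite("pics/car.png",np.clip(o*1.5,0,255).astype(np.uint8))
crop(f,270,120,430,280,3.7,"trays.png")
# components
m=(W[...,2]>0.012)&(W[...,2]<0.3)&(np.hypot(W[...,0],W[...,1])>.25)
n,l,st,ce=cv2.connectedComponentsWithStats(m.astype(np.uint8))
for i in range(1,n):
    if st[i,4]>60:
        p=W[l==i]; r=cv2.minAreaRect((p[:,:2]*1000).astype(np.float32))
        print(st[i],np.round(ce[i]),np.round(r[0]),np.round(r[1]),round(r[2],1),"zpct",np.round(np.percentile(p[:,2],[5,50,95,99])*1000))
print("table z",np.nanpercentile(W[250:270,300:420,2],[5,50,95]))
E
```

```text
[   4   10  498   56 7111] [247.  29.] [885.  -0.] [1102.   65.] 89.9 zpct [ 58. 196. 207. 208.]
[177 106  15  27 280] [184. 118.] [726. 179.] [31. 67.] 84.1 zpct [20. 33. 37. 38.]
[225 108  11  11  93] [230. 113.] [739.  60.] [22. 26.] 13.5 zpct [19. 34. 55. 56.]
[   0  119   76   93 4744] [ 30. 162.] [620. 578.] [151. 201.] 61.6 zpct [ 24.  37. 175. 177.]
[ 277  130   36   64 1579] [294. 162.] [ 613. -101.] [158.  65.] 8.6 zpct [15. 20. 43. 46.]
[ 135  133   88  102 6051] [176. 178.] [579. 202.] [225. 240.] 20.2 zpct [31. 35. 71. 79.]
[395 151  12  18 137] [400. 160.] [ 609. -371.] [44. 17.] 11.8 zpct [15. 32. 37. 38.]
[ 454  172   58  124 2068] [473. 236.] [ 420. -576.] [137. 301.] 89.8 zpct [15. 43. 52. 54.]
[467 185   7  16  81] [470. 193.] [ 523. -542.] [14. 38.] 82.4 zpct [16. 32. 47. 48.]
[483 185  29  15 322] [497. 192.] [ 522. -608.] [65. 36.] 89.7 zpct [15. 31. 46. 49.]
[475 186   7  14  80] [478. 193.] [ 520. -558.] [33.  4.] 1.0 zpct [18. 33. 47. 49.]
[ 324  201   44   66 1683] [345. 234.] [ 429. -223.] [159.  66.] 15.8 zpct [15. 20. 42. 45.]
[ 386  200   32   65 1787] [401. 233.] [ 427. -364.] [ 67. 159.] 84.9 zpct [15. 20. 43. 45.]
[ 280  202   41   66 1605] [300. 235.] [ 429. -109.] [158.  65.] 13.5 zpct [15. 19. 43. 45.]
[469 226  15  15 163] [476. 233.] [ 419. -550.] [38. 30.] 2.6 zpct [16. 32. 46. 47.]
[485 226   8  14  84] [488. 232.] [ 417. -580.] [37. 17.] 29.9 zpct [18. 33. 45. 47.]
[493 226  19  14 208] [502. 232.] [ 420. -618.] [44. 32.] 89.9 zpct [16. 30. 46. 49.]
[487 265  25  16 280] [499. 273.] [ 319. -607.] [63. 37.] 89.4 zpct [15. 33. 48. 49.]
[478 267   8  14  82] [482. 273.] [ 320. -558.] [32.  6.] 0.0 zpct [16. 32. 45. 47.]
[467 345  45  39 447] [481. 357.] [ 121. -550.] [ 69. 139.] 41.0 zpct [14. 32. 42. 43.]
[  0 356   6  21  74] [  2. 363.] [190. 506.] [31. 19.] 74.3 zpct [247. 261. 297. 299.]
table z [-0.00348253  0.00280496  0.04126184]
```

View pics/car.png

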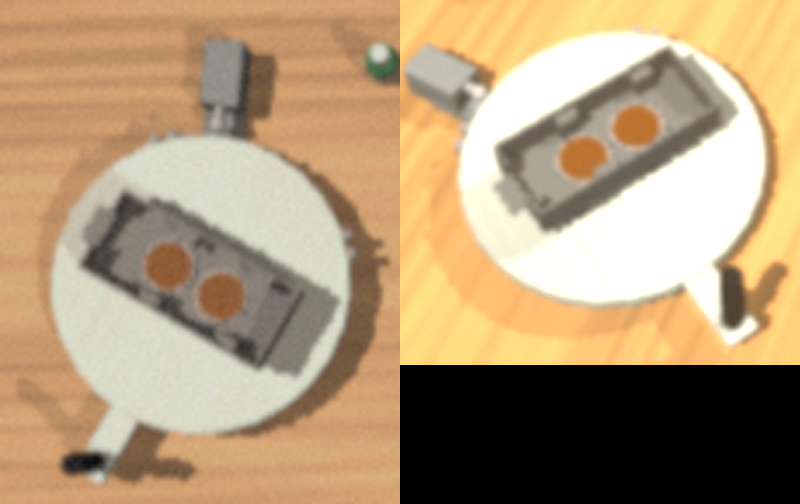

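View pics/trays.png

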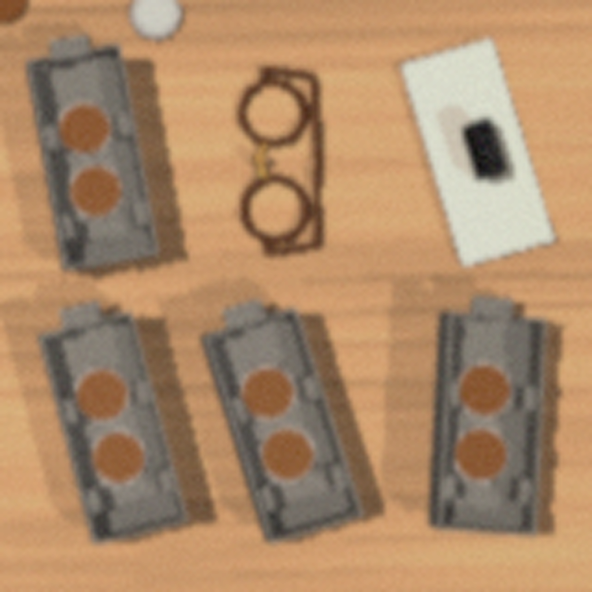

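```bash
cat >> h.py <<'E'
def rect(p,tabdir=None,off=6.):
    """origin (mm) and x-axis angle (deg) of a tray from its outline incl. tab; tabdir = rough angle"""
    (c,s,a)=cv2.minAreaRect((p[:,:2]*1000).astype(np.float32))
    if s[1]>s[0]: a+=90
    if tabdir is not None:
        a=tabdir+(a-tabdir+90)%180-90
        c=np.array(c)-off*np.array([np.cos(np.radians(a)),np.sin(np.radians(a))])
    return np.round(c,1),np.round(sorted(s),1),round(a,1)
E
python3 - <<'E'
from h import *
from scipy.optimize import least_squares
for n in("top","side"):
    f=dict(np.load(n+"0.npz"));W=world(f);print(n)
    near=lambda x,y,r:np.hypot(W[...,0]-x,W[...,1]-y)<r
    print("table",np.nanmedian(W[...,2][near(.35,.05,.03)]))
    d=near(.579,.202,.13)&(abs(W[...,2]-.034)<.008)
    e=cv2.findContours(d.astype(np.uint8),0,1)[0];e=max(e,key=len)[:,0];q=W[e[:,1],e[:,0]]
    r=least_squares(lambda t:np.hypot(q[:,0]-t[0],q[:,1]-t[1])-t[2],[.58,.2,.11],loss='soft_l1',f_scale=.002).x;print("disc",r,"z",np.median(W[d][:,2]))
    b=near(r[0],r[1],.1)&(W[...,2]>.052);print("base",rect(W[b],55))
    p=near(.45,.28,.07)&(W[...,2]>.05);q=W[p];print("post",len(q),q.mean(0),"top",q[q[:,2]>np.percentile(q[:,2],60)].mean(0),q[:,2].max())
    bl=near(.74,.18,.06)&(W[...,2]>.015);print("block",rect(W[bl]))
    if n=="top":
        for u,v in((166,134),(220,138),(219,141),(183,129),(184,131)):print(u,v,np.round(W[v,u],3))
    for nm,x,y in(("1",.607,-.1),("2",.424,-.108),("3",.422,-.222),("4",.421,-.363)):
        m=near(x,y,.1)&(W[...,2]>.012)
        k,l=cv2.connectedComponents(m.astype(np.uint8));i=np.argmax(np.bincount(l[l>0]))
        print(nm,rect(W[l==i],10))
    m=near(.61,-.37,.1)&(W[...,2]>.003)&(f["color"].min(-1)>110);print("lid",rect(W[m]),np.median(W[m][:,2]))
    m=near(.61,-.37,.05)&(W[...,2]>.022);print("bar",rect(W[m]),W[m][:,2].max())
E
```

```text
top
table -0.00023369030130548118
disc [0.57853141 0.19562322 0.10879964] z 0.034186520389080974
base (array([578.7, 195.9]), array([ 65. , 159.2]), 58.8)
post 65 [0.4509245  0.2703255  0.08576848] top [0.45048999 0.27286613 0.09997953] 0.10380909140696283
block (array([720.6, 186.8]), array([45. , 78.7]), 172.6)
166 134 [0.695 0.23  0.001]
220 138 [ 0.68   0.088 -0.001]
219 141 [0.672 0.091 0.003]
183 129 [0.7   0.179 0.037]
184 131 [0.696 0.178 0.027]
1 (array([ 607.2, -101.9]), array([ 65.2, 158.3]), 8.6)
2 (array([ 423.5, -110.5]), array([ 65., 158.]), 13.5)
3 (array([ 422.9, -224.9]), array([ 66.1, 158.5]), 15.8)
4 (array([ 421. , -363.5]), array([ 67.3, 158.6]), -5.1)
lid (array([ 608.1, -372.1]), array([ 67. , 147.1]), 15.0) 0.00788731819170311
bar (array([ 607.2, -371.7]), array([17.1, 39.9]), 17.1) 0.03850645889178766
side
table 0.00183965377405528
disc [0.5793323  0.1962795  0.10919832] z 0.036402408830406255
base (array([579.4, 195.4]), array([ 68.6, 159.1]), 59.2)
post 104 [0.44994376 0.27697098 0.08530479] top [0.45084759 0.27423445 0.10171348] 0.10461829993553563
block (array([721.2, 187.7]), array([50.1, 81.9]), 178.9)
1 (array([ 607.9, -101.9]), array([ 70.4, 158.9]), 8.8)
2 (array([ 424.3, -110. ]), array([ 70.3, 158.7]), 13.1)
3 (array([ 423.3, -225.4]), array([ 71.7, 156.7]), 16.7)
4 (array([ 422.6, -364.2]), array([ 73.2, 160.2]), -5.0)
lid (array([ 610.1, -376.3]), array([ 80.5, 150.4]), 13.3) 0.009339588190181396
bar (array([ 606.7, -369.4]), array([19.4, 37. ]), 27.6) 0.03827642251907812
```

```bash
python3 - <<'E'
from h import *
f=dict(np.load("top0.npz"));K=f["K"];T=f["world_to_cam"];R=T[:3,:3];C=-R.T@T[:3,3]
W=world(f)
for nm,u,v in(("b1a",164.5,134.7),("b1b",170,133.5),("b2a",219.8,162.5),("b2b",220,167.5),("ball",183.8,129.5),("blk",184.5,116)):
    d=R.T@np.linalg.inv(K)@[u,v,1];p=C+d*(.032-C[2])/d[2];q=p[:2]-[.579,.196];print(nm,np.round(p,3),np.hypot(*q),np.degrees(np.arctan2(q[1],q[0])))
# bumps: low-saturation grey in a ring just outside the rim
th=np.radians(np.arange(-110,60,1.));I=f["color"].astype(int)
out=[]
for t in th:
    p=np.array([.579+.1125*np.cos(t),.196+.1125*np.sin(t),.032,1]);c=(T@p)[:3];u=K@c/c[2]
    px=I[int(round(u[1])),int(round(u[0]))];out.append((round(np.degrees(t)),px[0]-px[2]))
print([o for o in out if o[1]<45])
E
```

```text
b1a [0.687 0.228 0.032] 0.11253629020833279 16.341177469747514
b1b [0.69  0.213 0.032] 0.11209843674692296 8.975806820466074
b2a [0.612 0.087 0.032] 0.11382199965933902 -73.1933112894449
b2b [0.599 0.087 0.032] 0.11108586404681907 -79.56559722933338
ball [0.699 0.178 0.032] 0.12150063277450555 -8.563937899086461
blk [0.734 0.176 0.032] 0.1564201826365492 -7.462903519765698
[(-110, np.int64(33)), (-109, np.int64(29)), (-108, np.int64(23)), (-107, np.int64(33)), (-106, np.int64(33)), (-105, np.int64(29)), (-104, np.int64(30)), (-103, np.int64(28)), (-102, np.int64(36)), (-101, np.int64(32)), (-100, np.int64(32)), (-99, np.int64(33)), (-98, np.int64(33)), (-97, np.int64(37)), (-96, np.int64(32)), (-95, np.int64(30)), (-94, np.int64(28)), (-93, np.int64(28)), (-92, np.int64(29)), (-91, np.int64(28)), (-90, np.int64(27)), (-89, np.int64(27)), (-88, np.int64(27)), (-87, np.int64(27)), (-86, np.int64(29)), (-85, np.int64(29)), (-84, np.int64(30)), (-83, np.int64(28)), (-82, np.int64(19)), (-81, np.int64(13)), (-80, np.int64(13)), (-79, np.int64(13)), (-78, np.int64(18)), (-77, np.int64(24))
[... 1339 characters left out ...]
nt64(19)), (-1, np.int64(19)), (0, np.int64(35)), (1, np.int64(43)), (2, np.int64(42)), (3, np.int64(42)), (4, np.int64(42)), (5, np.int64(42)), (6, np.int64(40)), (7, np.int64(33)), (8, np.int64(33)), (9, np.int64(19)), (10, np.int64(17)), (11, np.int64(18)), (12, np.int64(18)), (13, np.int64(32)), (14, np.int64(36)), (15, np.int64(27)), (16, np.int64(16)), (17, np.int64(13)), (18, np.int64(17)), (19, np.int64(17)), (20, np.int64(24)), (21, np.int64(39)), (23, np.int64(37)), (26, np.int64(37)), (27, np.int64(44)), (29, np.int64(40)), (32, np.int64(44)), (36, np.int64(43)), (37, np.int64(43)), (38, np.int64(42)), (40, np.int64(43)), (42, np.int64(43)), (44, np.int64(43)), (54, np.int64(42))]
```

Emit:
{"op": "play_rows", "data": {
  "increments": [
    [[1, 0.3, -0.35, 0, -0.06], [1, 0.6, -0.7, 0, -0.12], [1, 0.972, -1, -0.1, -0.18], [1, 0.972, -1, -0.2, -0.18], [1, 0.972, -1, -0.2, -0.18], [1, 0.972, -1, -0.2, -0.18], [1, 0.972, -1, -0.2, -0.18], [1, 0.972, -1, -0.2, -0.18], [1, 0.972, -1, -0.2, -0.18], [1, 0.972, -1, -0.2, -0.18], [1, 0.972, -1, -0.2, -0.18]]
  ],
  "force": 20
}}

```text
t: 1.02
tool_pos: [0.4506, 0.3121, 0.1803]
eef_rot: [-0.843, -3.025, 0.002]
ft_force: [-0.6, 0.1, -0.2]
opening: 1.002
grasp_force: 0.0
```

Emit:
{"op": "play_rows", "data": {
  "increments": [
    [[1, 0, -0.157, 0, 0], [1, 0, -0.157, 0, 0], [1, 0, -0.157, -0.12, 0], [1, 0, -0.157, -0.25, 0], [1, 0, -0.157, -0.38, 0], [1, 0, -0.157, -0.5, 0], [1, 0, -0.157, -0.5, 0], [-0.8, 0, -0.157, -0.5, 0], [-0.8, 0, -0.157, -0.5, 0], [-0.8, 0, -0.157, -0.5, 0], [-0.8, 0, -0.157, -0.5, 0], [-0.8, 0, -0.157, -0.5, 0]]
  ]
}}

```text
t: 2.02
tool_pos: [0.4512, 0.2744, 0.0583]
eef_rot: [0.839, 3.025, 0.004]
ft_force: [0.6, 0.0, -0.6]
opening: 0.298
grasp_force: 0.0
```

Emit:
{"op": "play_rows", "data": {
  "increments": [
    [[-0.8, 0, 0, 0, 0], [-0.8, 0, 0, 0, 0], [-0.8, 0, 0, 0, 0], [-0.8, 0, 0, 0, 0]]
  ]
}}

```text
t: 2.35
tool_pos: [0.451, 0.2742, 0.0578]
eef_rot: [0.84, 3.026, 0.003]
ft_force: [-0.7, -0.2, 6.4]
opening: 0.178
grasp_force: 21.3
```

Emit:
{"op": "play_rows", "data": {
  "increments": [
    [[-0.8, 0.01, 0.016, 0, -0.03], [-0.8, 0.02, 0.031, 0, -0.06], [-0.8, 0.031, 0.046, 0, -0.09], [-0.8, 0.042, 0.061, 0, -0.118], [-0.8, 0.066, 0.089, 0, -0.177], [-0.8, 0.092, 0.115, 0, -0.235], [-0.8, 0.105, 0.128, 0, -0.265], [-0.8, 0.118, 0.14, 0, -0.293], [-0.8, 0.134, 0.153, 0, -0.326], [-0.8, 0.151, 0.166, 0, -0.36], [-0.8, 0.151, 0.166, 0, -0.36], [-0.8, 0.151, 0.166, 0, -0.36]]
  ]
}}

```text
t: 3.35
tool_pos: [0.4888, 0.3158, 0.0578]
eef_rot: [1.392, 2.815, 0.003]
ft_force: [-1.5, -0.4, 6.0]
opening: 0.179
grasp_force: 21.3
```

Emit:
{"op": "play_rows", "data": {
  "increments": [
    [[-0.8, 0, 0, 0, 0], [-0.5, 0, 0, 0, 0], [0, 0, 0, 0, 0], [0.5, 0, 0, 0, 0], [0.8, 0, 0, 0, 0], [0.8, 0, 0, 0.1, 0], [0.8, 0, 0, 0.25, 0], [0.8, 0, 0, 0.4, 0], [0.8, 0, 0, 0.6, 0], [0.8, 0, 0, 0.6, 0]]
  ]
}}

```text
t: 4.18
tool_pos: [0.4898, 0.3162, 0.2149]
eef_rot: [1.39, 2.81, 0.015]
ft_force: [-0.2, 0.4, 1.9]
opening: 0.899
grasp_force: 0.0
```

```bash
cat >> h.py <<'E'
def near(W,x,y,r):return np.hypot(W[...,0]-x,W[...,1]-y)<r
def tray(W,x,y,zlo,tabdir,r=.1,zhi=.3):
    m=near(W,x,y,r)&(W[...,2]>zlo)&(W[...,2]<zhi)
    k,l,s,_=cv2.connectedComponentsWithStats(m.astype(np.uint8));i=1+np.argmax(s[1:,4])
    return rect(W[l==i],tabdir)
E
python3 - <<'E'
from h import *
f=grab_frame("top");np.savez("t1.npz",**f);W=world(f)
print("base",tray(W,.579,.196,.052,38))
g=grab_frame("side");V=world(g);print("base side",tray(V,.579,.196,.052,38))
p=near(V,.489,.315,.05)&(V[...,2]>.085)&(V[...,2]<.107);print("post",V[p].mean(0),p.sum())
crop(f,120,85,235,240,3.8,"car1.png");print(get_state()["tool_pos"])
E
```

```text
base (array([578.7, 195.9]), array([ 65.4, 158.5]), 37.0)
base side (array([549.5, 213.5]), array([ 3.9, 61.1]), 37.5)
post [0.4878715  0.3175589  0.09881795] 58
[0.4893355  0.31601411 0.21069013]
```

View pics/car1.png

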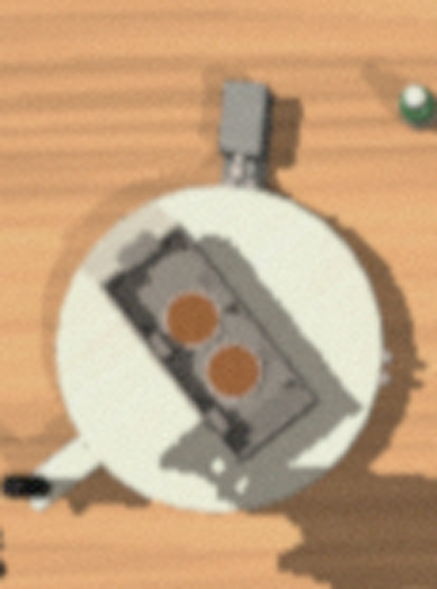

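Emit:
{"op": "play_rows", "data": {
  "increments": [
    [[1, -0.06, -0.3, 0, 0.1], [1, -0.13, -0.65, 0, 0.25], [1, -0.13, -1, 0, 0.4], [1, -0.13, -1, 0, 0.6], [1, -0.13, -1, 0, 0.6], [1, -0.13, -1, 0, 0.6], [1, -0.13, -1, 0, 0.6], [1, -0.13, -1, 0, 0.6], [1, -0.13, -1, 0, 0.6]]
  ],
  "force": 40
}}

```text
t: 5.03
tool_pos: [0.4552, 0.0648, 0.2049]
eef_rot: [-0.458, -3.106, -0.0]
ft_force: [-0.5, -0.0, -0.1]
opening: 1.0
grasp_force: 0.0
```

Emit:
{"op": "play_rows", "data": {
  "increments": [
    [[1, -0.05, -0.2, 0, 0.12], [1, -0.126, -0.4, -0.1, 0.24], [1, -0.126, -0.6, -0.2, 0.36], [1, -0.126, -0.701, -0.42, 0.504], [1, -0.126, -0.701, -0.42, 0.504], [1, -0.126, -0.701, -0.42, 0.504], [1, -0.126, -0.701, -0.42, 0.504], [1, -0.126, -0.701, -0.42, 0.504]]
  ]
}}

```text
t: 5.7
tool_pos: [0.4234, -0.109, 0.0992]
eef_rot: [0.371, -3.116, -0.004]
ft_force: [0.3, 0.5, -0.2]
opening: 0.999
grasp_force: 0.0
```

```bash
cat >> h.py <<'E'
TR={"1":(.607,-.102,9),"2":(.4237,-.1105,13),"3":(.423,-.225,16),"4":(.4215,-.3637,-5)}
def look(skip=()):
    s=get_state();n=s["eef_rot"];n=n*np.sign(n[1]);print("tool",np.round(s["tool_pos"]*1000,1),"psi",round((2*np.degrees(np.arctan2(n[1],n[0]))-90+180)%360-180,1),"j6",round(np.degrees(s["joint_pos"][5]),1),"t",round(float(s["t"]),2))
    for c in("top","side"):
        f=grab_frame(c);np.savez(c+"_last.npz",**f);W=world(f)
        for k,(x,y,a) in TR.items():
            if k in skip: continue
            try:print(c,k,*tray(W,x,y,.012 if c=="top" else .014,a,.12,.055))
            except Exception as e:print(c,k,"-")
        m=near(W,.608,-.372,.12)&(W[...,2]>.003)&(W[...,2]<.02)&(f["color"].min(-1)>110)
        if m.sum()>50:print(c,"lid",rect(W[m]))
E
python3 -c "
from h import *
look()"
```

```text
tool [ 423.4 -109.    99.2] psi 103.6 j6 -122.5 t 5.7
top 1 [ 607.3 -101.9] [ 65.4 158.6] 8.6
top 2 [ 462.9 -201.5] [40.9 66.5] 23.1
top 3 [ 463.1 -213.1] [65.2 75. ] 15.6
top 4 [ 421.2 -363.8] [ 68.2 158.3] -4.9
top lid (array([ 608.1, -372.6]), array([ 68.4, 147.3]), 14.4)
side 1 [ 608.  -102.3] [ 70.4 158.3] 8.6
side 2 [ 424.2 -110.5] [ 71.1 158.3] 12.6
side 3 [ 417.5 -126. ] [ 43.9 136. ] 12.6
side 4 [ 382.5 -360.2] [70.9 79.2] -4.9
side lid (array([ 609.2, -376.4]), array([ 80. , 147.2]), 14.6)
```

Emit:
{"op": "play_rows", "data": {
  "increments": [
    [[1, 0, 0, -0.1, 0], [1, 0, 0, -0.2, 0], [1, 0, 0, -0.29, 0], [1, 0, 0, -0.365, 0], [1, 0, 0, -0.365, 0], [0.2, 0, 0, -0.365, 0], [0.2, 0, 0, -0.365, 0], [0.2, 0, 0, -0.365, 0], [0.2, 0, 0, -0.365, 0], [0.2, 0, 0, -0.365, 0]]
  ],
  "force": 40
}}

```text
t: 6.63
tool_pos: [0.4257, -0.11, 0.0125]
eef_rot: [-0.373, 3.115, -0.002]
ft_force: [0.3, 1.7, 6.9]
opening: 0.754
grasp_force: 47.4
```

Emit:
{"op": "play_rows", "data": {
  "increments": [
    [[0.2, 0, 0, 0.03, 0], [0.2, 0, 0, 0.1, 0], [0.2, 0, 0, 0.2, 0], [0.2, 0, 0, 0.3, 0], [0.2, 0, 0.05, 0.4, -0.06], [0.2, 0.03, 0.12, 0.5, -0.15], [0.2, 0.06, 0.2, 0.57, -0.25], [0.2, 0.1, 0.28, 0.6, -0.35], [0.2, 0.14, 0.36, 0.6, -0.45], [0.2, 0.18, 0.44, 0.6, -0.55], [0.2, 0.22, 0.52, 0.6, -0.65], [0.2, 0.26, 0.6, 0.6, -0.75]]
  ]
}}

```text
t: 7.63
tool_pos: [0.4893, 0.041, 0.1606]
eef_rot: [0.858, 3.022, -0.0]
ft_force: [-0.1, 0.4, -1.3]
opening: 0.753
grasp_force: 46.4
```

Emit:
{"op": "play_rows", "data": {
  "increments": [
    [[0.2, 0.04, 0.08, 0, -0.1], [0.2, 0.08, 0.16, 0, -0.2], [0.2, 0.12, 0.24, 0, -0.3], [0.2, 0.16, 0.32, 0, -0.4], [0.2, 0.2, 0.4, 0, -0.5], [0.2, 0.24, 0.47, 0, -0.6], [0.2, 0.28, 0.53, 0, -0.7], [0.2, 0.31, 0.57, 0, -0.8], [0.2, 0.34, 0.6, 0, -0.9], [0.2, 0.35, 0.62, 0, -1], [0.2, 0.35, 0.62, 0, -1], [0.2, 0.35, 0.62, 0, -1]]
  ]
}}

```text
t: 8.63
tool_pos: [0.5764, 0.195, 0.16]
eef_rot: [-2.244, -2.198, 0.001]
ft_force: [-0.2, -0.3, -1.2]
opening: 0.757
grasp_force: 46.4
```

Emit:
{"op": "play_rows", "data": {
  "increments": [
    [[0.2, 0, 0, 0, -0.1], [0.2, 0, 0, 0, -0.2], [0.2, 0, 0, 0, -0.3], [0.2, 0, 0, 0, -0.4], [0.2, 0, 0, 0, -0.5], [0.2, 0, 0, 0, -0.6], [0.2, 0, 0, 0, -0.7], [0.2, 0, 0, 0, -0.8], [0.2, 0, 0, 0, -0.85], [0.2, 0, 0, 0, -0.85], [0.2, 0, 0, 0, -0.85], [0.2, 0, 0, 0, -0.85]]
  ]
}}

```text
t: 9.63
tool_pos: [0.5765, 0.1947, 0.1602]
eef_rot: [2.972, 1.017, 0.0]
ft_force: [0.5, 0.9, -1.6]
opening: 0.753
grasp_force: 46.4
```

```bash
python3 - <<'E'
from h import *
look("2")
f=dict(np.load("top_last.npz"));g=dict(np.load("side_last.npz"))
o=np.hstack([cv2.resize(c[...,::-1],(400,int(400*c.shape[0]/c.shape[1]))) for c in(f["color"][80:240,90:250],g["color"][180:320,130:270])])
cv2.imwrite("pics/p1.png",np.clip(o*1.5,0,255).astype(np.uint8))
E
```

```text
tool [576.5 194.7 160.2] psi -52.2 j6 67.7 t 9.63
top 1 [ 607.5 -102. ] [ 65.5 158.7] 8.8
top 3 [ 422.7 -224.8] [ 66.2 158.9] 16.0
top 4 [ 421.2 -363.7] [ 67.1 158.3] -5.2
top lid (array([ 608.3, -372.1]), array([ 68.6, 147.7]), 14.6)
side 1 [ 608.1 -102.1] [ 70.1 159.4] 9.1
side 3 [ 416.4 -224.3] [ 65.7 144.9] 15.2
side 4 [ 393.  -256.2] [16.2 76.4] 14.9
side lid (array([ 648.7, -367.1]), array([74.7, 79.9]), 105.1)
```

View pics/p1.png

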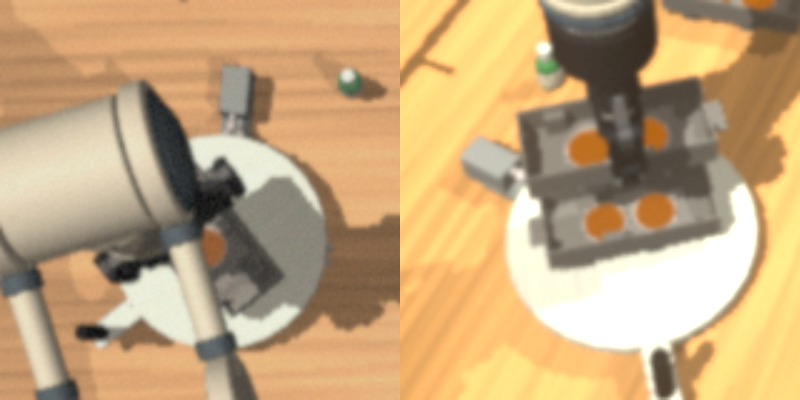

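```bash
cat >> h.py <<'E'
def held(W,z0,tab,c=(.579,.196)):
    """held/top tray with underside at z0: extents along its x axis -> origin along x and lateral, rel. to axis c (mm)"""
    a=np.radians(tab);ex=np.array([np.cos(a),np.sin(a)]);ey=np.array([-ex[1],ex[0]])
    m=(np.hypot(W[...,0]-c[0],W[...,1]-c[1])<.11)&(W[...,2]>z0+.018)&(W[...,2]<z0+.05)
    p=W[m][:,:2]-c;x=p@ex*1000;y=p@ey*1000
    lo,hi=np.percentile(x,[.5,99.5]);e=abs(x)>25
    ylo,yhi=np.percentile(y[e],[1,99]);zz=W[m][:,2]
    print("n",m.sum(),"x",round(lo,1),round(hi,1),"-> tail org",round(lo+73,1),"tab org",round(hi-85,1),"y",round(ylo,1),round(yhi,1),"mid",round((ylo+yhi)/2,1),"ztop",np.round(np.percentile(zz,[50,90,98])*1000,1))
E
python3 - <<'E'
from h import *
V=world(dict(np.load("side_last.npz")));W=world(dict(np.load("top_last.npz")))
held(V,.152,217.8);held(W,.152,217.8)
held(V,.035,37);W=world(dict(np.load("t1.npz")));held(W,.035,37)
E
```

```text
n 1053 x -72.9 83.5 -> tail org 0.1 tab org -1.5 y -33.1 33.2 mid 0.0 ztop [180.6 191.8 193.3]
n 237 x 8.9 85.3 -> tail org 81.9 tab org 0.3 y -18.3 32.2 mid 7.0 ztop [178.4 189.8 193.7]
n 1471 x -72.3 83.7 -> tail org 0.7 tab org -1.3 y -32.0 33.0 mid 0.5 ztop [57.7 75.6 80.6]
n 1137 x -73.4 83.8 -> tail org -0.4 tab org -1.2 y -32.5 32.2 mid -0.1 ztop [56.9 76.7 79.7]
```

Emit:
{"op": "play_rows", "data": {
  "increments": [
    [[0.2, 0, 0, -0.04, -0.013], [0.2, 0, 0, -0.1, -0.013], [0.2, 0, 0, -0.16, -0.013], [0.2, 0, 0, -0.21, -0.013], [0.2, 0, 0, -0.25, -0.013], [0.2, 0, 0, -0.27, -0.013], [0.2, 0, 0, -0.28, -0.013], [0.2, 0, 0, -0.288, -0.013], [0.2, 0, 0, -0.296, -0.013], [0.2, 0, 0, -0.302, -0.013], [0.2, 0, 0, -0.302, -0.013]]
  ]
}}

```text
t: 10.65
tool_pos: [0.577, 0.1952, 0.0857]
eef_rot: [2.98, 0.993, 0.003]
ft_force: [0.9, -0.1, 0.5]
opening: 0.75
grasp_force: 46.6
```

```bash
python3 - <<'E'
from h import *
print(get_state()["tool_pos"]);V=world(grab_frame("side"));held(V,.073,217)
E
```

```text
[0.57702716 0.19520405 0.08566584]
n 1435 x -73.4 82.5 -> tail org -0.4 tab org -2.5 y -32.9 32.7 mid -0.1 ztop [ 97.3 116.4 119.1]
```

Emit:
{"op": "play_rows", "data": {
  "increments": [
    [[0.2, 0, 0, -0.008, 0], [0.2, 0, 0, -0.008, 0], [0.5, 0, 0, -0.008, 0], [0.8, 0, 0, -0.008, 0], [1, 0, 0, -0.008, 0], [1, 0, 0, -0.008, 0], [1, 0, 0, 0.08, 0], [1, 0, 0, 0.2, 0], [1, 0, 0, 0.35, 0], [1, 0, 0, 0.45, 0], [1, 0, -0.1, 0.5, 0], [1, -0.1, -0.25, 0.5, -0.05]]
  ],
  "force": 40
}}

```text
t: 11.7
tool_pos: [0.5563, 0.1366, 0.2122]
eef_rot: [3.004, 0.919, 0.009]
ft_force: [1.1, -0.9, 0.3]
opening: 1.002
grasp_force: 0.0
```

Emit:
{"op": "play_rows", "data": {
  "increments": [
    [[1, -0.1, -0.15, 0, -0.05], [1, -0.2, -0.3, 0, -0.1], [1, -0.3, -0.45, 0, -0.15], [1, -0.4, -0.6, 0, -0.2], [1, -0.5, -0.8, 0, -0.3], [1, -0.5, -1, 0, -0.3], [1, -0.5, -1, 0, -0.3], [1, -0.5, -1, 0, -0.3], [1, -0.5, -1, 0, -0.3]]
  ]
}}

```text
t: 12.45
tool_pos: [0.428, -0.116, 0.2093]
eef_rot: [-3.112, -0.427, 0.0]
ft_force: [-0.0, 0.4, -0.0]
opening: 1.002
grasp_force: 0.0
```

```bash
python3 - <<'E'
from h import *
look("2")
V=world(dict(np.load("side_last.npz")));W=world(dict(np.load("top_last.npz")))
for X in(V,W):held(X,.073,217);print(tray(X,.579,.196,.085,217,.11,.15))
E
```

```text
tool [ 428.  -116.   209.3] psi -74.4 j6 54.8 t 12.45
top 1 [ 607.6 -101.9] [ 65.4 158.9] 8.7
top 3 [ 482.9 -223.8] [41.9 81.5] 70.1
top 4 [ 420.9 -363.8] [ 67.3 158.7] -5.7
top lid (array([ 608. , -372.1]), array([ 67.7, 147.1]), 14.8)
side 1 [ 607.4 -101. ] [ 73.  157.6] 9.0
side 3 [ 423.5 -225.4] [ 72.3 156.6] 16.5
side 4 [ 396.8 -360.2] [ 73.6 107.5] -4.9
side lid (array([ 610.9, -374.5]), array([ 76.2, 151.4]), 14.7)
n 1817 x -73.6 82.0 -> tail org -0.6 tab org -3.0 y -33.0 33.1 mid 0.0 ztop [ 97.3 115.9 118.5]
(array([580.2, 196.3]), array([ 68.7, 158.1]), 216.7)
n 1203 x -73.3 83.3 -> tail org -0.3 tab org -1.7 y -32.3 32.6 mid 0.2 ztop [ 95.  114.3 117.1]
(array([579.6, 196.6]), array([ 65.5, 158.9]), 216.7)
```

Emit:
{"op": "play_rows", "data": {
  "increments": [
    [[1, -0.01, -0.15, -0.1, 0.007], [1, -0.02, -0.3, -0.25, 0.007], [1, -0.02, -0.436, -0.4, 0.007], [1, -0.02, -0.436, -0.44, 0.007], [1, -0.02, -0.436, -0.44, 0.007], [1, -0.02, -0.436, -0.56, 0.007], [1, -0.02, -0.436, -0.68, 0.007], [1, -0.02, -0.436, -0.75, 0.007], [1, -0.02, -0.436, -0.805, 0.007], [1, -0.02, -0.436, -0.805, 0.007], [1, -0.02, -0.436, -0.805, 0.007]]
  ]
}}

```text
t: 13.47
tool_pos: [0.4241, -0.2221, 0.0087]
eef_rot: [-3.109, -0.448, 0.0]
ft_force: [-0.1, -0.1, -0.4]
opening: 1.001
grasp_force: 0.0
```

Emit:
{"op": "play_rows", "data": {
  "increments": [
    [[0.2, 0, 0, 0, 0], [0.2, 0, 0, 0, 0], [0.2, 0, 0, 0, 0], [0.2, 0, 0, 0, 0], [0.2, 0, 0, 0, 0], [0.2, 0, 0, 0, 0]]
  ]
}}

```text
t: 13.97
tool_pos: [0.4249, -0.2239, 0.0106]
eef_rot: [3.108, 0.445, 0.006]
ft_force: [1.3, 2.9, 6.4]
opening: 0.751
grasp_force: 46.2
```

Emit:
{"op": "play_rows", "data": {
  "increments": [
    [[0.2, 0, 0, 0.03, 0], [0.2, 0, 0, 0.1, 0], [0.2, 0, 0, 0.2, 0], [0.2, 0, 0, 0.32, 0], [0.2, 0.02, 0.05, 0.44, 0.05], [0.2, 0.06, 0.15, 0.54, 0.1], [0.2, 0.1, 0.26, 0.62, 0.15], [0.2, 0.14, 0.38, 0.68, 0.2], [0.2, 0.19, 0.51, 0.7, 0.25], [0.2, 0.24, 0.64, 0.7, 0.3], [0.2, 0.29, 0.77, 0.7, 0.33], [0.2, 0.33, 0.9, 0.7, 0.347]]
  ]
}}

```text
t: 14.97
tool_pos: [0.5063, 0.0029, 0.1839]
eef_rot: [2.977, 1.001, 0.001]
ft_force: [1.1, -0.0, -1.1]
opening: 0.754
grasp_force: 45.3
```

Emit:
{"op": "play_rows", "data": {
  "increments": [
    [[0.2, 0.05, 0.13, 0, 0], [0.2, 0.1, 0.26, 0, 0], [0.2, 0.15, 0.39, 0, 0], [0.2, 0.2, 0.52, 0, 0], [0.2, 0.24, 0.64, 0, 0], [0.2, 0.27, 0.73, 0, 0], [0.2, 0.294, 0.785, 0, 0], [0.2, 0.294, 0.785, 0, 0], [0.2, 0.294, 0.785, 0, 0], [0.2, 0.294, 0.785, 0, 0]]
  ]
}}

```text
t: 15.8
tool_pos: [0.5793, 0.1969, 0.1834]
eef_rot: [2.978, 0.998, -0.001]
ft_force: [0.2, 0.2, -1.1]
opening: 0.754
grasp_force: 45.3
```

```bash
python3 - <<'E'
from h import *
look("23")
V=world(dict(np.load("side_last.npz")))
held(V,.17,37)
E
```

```text
tool [579.3 196.9 183.4] psi -52.9 j6 68.5 t 15.8
top 1 [ 607.1 -101.9] [ 65.3 157.9] 8.7
top 4 [ 421.1 -363.8] [ 67.  158.5] -5.4
top lid (array([ 607.9, -372.2]), array([ 68.3, 146.9]), 14.9)
side 1 [ 608.1 -102.6] [ 71.2 159.4] 8.0
side 4 -
side lid (array([ 660.1, -372.9]), array([54.6, 55.8]), 22.4)
n 1806 x -73.8 81.8 -> tail org -0.8 tab org -3.2 y -32.9 32.9 mid -0.0 ztop [197.6 215.7 218.1]
```

Emit:
{"op": "play_rows", "data": {
  "increments": [
    [[0.2, 0.007, 0.004, -0.04, 0], [0.2, 0.007, 0.004, -0.09, 0], [0.2, 0.007, 0.004, -0.14, 0], [0.2, 0.007, 0.004, -0.18, 0], [0.2, 0.007, 0.004, -0.21, 0], [0.2, 0.007, 0.004, -0.225, 0], [0.2, 0.007, 0.004, -0.235, 0], [0.2, 0.007, 0.004, -0.243, 0], [0.2, 0.007, 0.004, -0.25, 0], [0.2, 0.007, 0.004, -0.256, 0], [0.2, 0.007, 0.004, -0.256, 0]]
  ]
}}

```text
t: 16.82
tool_pos: [0.5816, 0.1988, 0.1216]
eef_rot: [2.978, 0.999, 0.004]
ft_force: [-3.2, -0.4, 4.6]
opening: 0.755
grasp_force: 46.0
```

```bash
python3 - <<'E'
from h import *
print(get_state()["tool_pos"]);V=world(grab_frame("side"));held(V,.111,37)
E
```

```text
[0.58160609 0.19880418 0.12158678]
n 1538 x -70.9 85.3 -> tail org 2.1 tab org 0.3 y -32.6 33.2 mid 0.3 ztop [135.9 153.9 156.7]
```

Emit:
{"op": "play_rows", "data": {
  "increments": [
    [[0.2, 0, 0, -0.004, 0], [0.5, 0, 0, -0.004, 0], [0.8, 0, 0, -0.004, 0], [1, 0, 0, -0.004, 0], [1, 0, 0, -0.004, 0], [1, 0, 0, 0.08, 0], [1, 0, 0, 0.2, 0], [1, 0, 0, 0.35, 0], [1, -0.03, -0.1, 0.42, -0.05], [1, -0.06, -0.25, 0.42, -0.1], [1, -0.1, -0.4, 0.42, -0.2], [1, -0.14, -0.55, 0.42, -0.3]]
  ]
}}

```text
t: 17.87
tool_pos: [0.5459, 0.0601, 0.2245]
eef_rot: [3.099, 0.515, 0.001]
ft_force: [0.1, -0.2, -0.2]
opening: 1.001
grasp_force: 0.0
```

Emit:
{"op": "play_rows", "data": {
  "increments": [
    [[1, -0.05, -0.15, 0, -0.1], [1, -0.1, -0.3, 0, -0.2], [1, -0.15, -0.45, 0, -0.3], [1, -0.2, -0.6, 0, -0.4], [1, -0.25, -0.75, 0, -0.4], [1, -0.3, -0.9, 0, -0.4], [1, -0.35, -1, 0, -0.4], [1, -0.35, -1, 0, -0.4], [1, -0.35, -1, 0, -0.4], [1, -0.35, -1, 0, -0.4]]
  ]
}}

```text
t: 18.7
tool_pos: [0.4589, -0.1885, 0.2241]
eef_rot: [-3.138, 0.135, -0.0]
ft_force: [-0.2, -0.6, 0.8]
opening: 1.001
grasp_force: 0.0
```

```bash
python3 - <<'E'
from h import *
look("23")
V=world(dict(np.load("side_last.npz")));W=world(dict(np.load("top_last.npz")))
for X in(V,W):held(X,.111,37);print(tray(X,.579,.196,.123,37,.11,.19))
E
```

```text
tool [ 458.9 -188.5  224.1] psi -94.9 j6 68.7 t 18.7
top 1 [ 607.4 -102.1] [ 65.4 158.5] 8.7
top 4 [ 350.5 -339.7] [ 8.5 21.4] 70.0
top lid (array([ 608.2, -372.3]), array([ 67.7, 146.1]), 14.5)
side 1 [ 607.8 -102.4] [ 70.6 158.6] 8.9
side 4 [ 422.2 -364.1] [ 72.5 158.6] -5.3
side lid (array([ 611. , -375.8]), array([ 78.8, 150.3]), 15.2)
n 1951 x -70.1 85.1 -> tail org 2.9 tab org 0.1 y -32.9 33.2 mid 0.2 ztop [135.3 153.8 156.4]
(array([580.6, 196.9]), array([ 68.6, 158.3]), 36.7)
n 1260 x -71.8 84.9 -> tail org 1.2 tab org -0.1 y -32.4 32.3 mid -0.0 ztop [133.2 152.6 155.5]
(array([579.8, 197.2]), array([ 65.6, 158.9]), 36.7)
```

Emit:
{"op": "play_rows", "data": {
  "increments": [
    [[1, -0.05, -0.15, -0.1, 0], [1, -0.1, -0.3, -0.2, 0], [1, -0.15, -0.5, -0.3, 0], [1, -0.15, -0.7, -0.45, -0.005], [1, -0.15, -0.705, -0.5, -0.005], [1, -0.15, -0.705, -0.5, -0.005], [1, -0.15, -0.705, -0.6, -0.005], [1, -0.15, -0.705, -0.7, -0.005], [1, -0.15, -0.705, -0.8, -0.005], [1, -0.15, -0.705, -0.865, -0.005], [1, -0.15, -0.705, -0.865, -0.005], [1, -0.15, -0.705, -0.865, -0.005]]
  ]
}}

```text
t: 19.8
tool_pos: [0.4216, -0.3636, 0.0076]
eef_rot: [-3.137, 0.14, 0.002]
ft_force: [0.3, 0.4, 0.2]
opening: 1.002
grasp_force: 0.0
```

Emit:
{"op": "play_rows", "data": {
  "increments": [
    [[0.2, 0, 0, 0, 0], [0.2, 0, 0, 0, 0], [0.2, 0, 0, 0, 0], [0.2, 0, 0, 0, 0], [0.2, 0, 0, 0, 0], [0.2, 0, 0, 0, 0]]
  ]
}}

```text
t: 20.3
tool_pos: [0.4226, -0.3658, 0.0106]
eef_rot: [3.136, -0.142, 0.006]
ft_force: [1.0, 1.8, 6.8]
opening: 0.753
grasp_force: 46.7
```

Emit:
{"op": "play_rows", "data": {
  "increments": [
    [[0.2, 0, 0, 0.03, 0], [0.2, 0, 0, 0.1, 0], [0.2, 0, 0, 0.2, 0], [0.2, 0, 0, 0.32, 0], [0.2, 0.02, 0.03, 0.44, 0.05], [0.2, 0.04, 0.08, 0.55, 0.1], [0.2, 0.06, 0.15, 0.65, 0.2], [0.2, 0.08, 0.22, 0.74, 0.3], [0.2, 0.11, 0.31, 0.82, 0.4], [0.2, 0.14, 0.4, 0.86, 0.5], [0.2, 0.17, 0.5, 0.86, 0.6], [0.2, 0.2, 0.6, 0.86, 0.7]]
  ]
}}

```text
t: 21.3
tool_pos: [0.4714, -0.2144, 0.2247]
eef_rot: [2.977, 0.997, 0.002]
ft_force: [0.3, 0.0, -2.5]
opening: 0.755
grasp_force: 45.8
```

Emit:
{"op": "play_rows", "data": {
  "increments": [
    [[0.2, 0.03, 0.1, 0, 0.1], [0.2, 0.06, 0.2, 0, 0.2], [0.2, 0.09, 0.3, 0, 0.3], [0.2, 0.12, 0.4, 0, 0.4], [0.2, 0.15, 0.5, 0, 0.5], [0.2, 0.18, 0.6, 0, 0.6], [0.2, 0.21, 0.7, 0, 0.7], [0.2, 0.24, 0.8, 0, 0.8], [0.2, 0.27, 0.9, 0, 0.9], [0.2, 0.3, 1, 0, 1]]
  ]
}}

```text
t: 22.13
tool_pos: [0.5461, 0.036, 0.2233]
eef_rot: [2.08, 2.354, -0.001]
ft_force: [-0.0, -0.9, -1.2]
opening: 0.756
grasp_force: 45.8
```

Emit:
{"op": "play_rows", "data": {
  "increments": [
    [[0.2, 0.02, 0.1, 0, 0.1], [0.2, 0.04, 0.2, 0, 0.2], [0.2, 0.06, 0.3, 0, 0.3], [0.2, 0.08, 0.4, 0, 0.4], [0.2, 0.1, 0.5, 0, 0.5], [0.2, 0.12, 0.58, 0, 0.6], [0.2, 0.125, 0.63, 0, 0.7], [0.2, 0.125, 0.647, 0, 0.8], [0.2, 0.125, 0.647, 0, 0.9], [0.2, 0.125, 0.647, 0, 1], [0.2, 0.125, 0.647, 0, 1]]
  ]
}}

```text
t: 23.05
tool_pos: [0.5773, 0.1966, 0.223]
eef_rot: [-0.626, -3.078, 0.001]
ft_force: [0.0, -0.3, -1.0]
opening: 0.75
grasp_force: 45.8
```

Emit:
{"op": "play_rows", "data": {
  "increments": [
    [[0.2, 0, 0, 0, 0.1], [0.2, 0, 0, 0, 0.2], [0.2, 0, 0, 0, 0.3], [0.2, 0, 0, 0, 0.4], [0.2, 0, 0, 0, 0.5], [0.2, 0, 0, 0, 0.6], [0.2, 0, 0, 0, 0.7], [0.2, 0, 0, 0, 0.8], [0.2, 0, 0, 0, 0.9], [0.2, 0, 0, 0, 1], [0.2, 0, 0, 0, 1], [0.2, 0, 0, 0, 1]]
  ]
}}

```text
t: 24.05
tool_pos: [0.5774, 0.1964, 0.2231]
eef_rot: [0.983, -2.984, 0.0]
ft_force: [0.6, 0.2, -1.9]
opening: 0.752
grasp_force: 45.8
```

```bash
python3 - <<'E'
from h import *
look("234")
V=world(dict(np.load("side_last.npz")))
held(V,get_state()["tool_pos"][2]-.0106,217)
E
```

```text
tool [577.4 196.4 223.1] psi 126.5 j6 -110.9 t 24.05
top 1 [ 607.3 -102.1] [ 65.4 158.5] 8.7
top lid (array([ 607.9, -372. ]), array([ 69.2, 147.2]), 15.0)
side 1 [ 607.9 -102.5] [ 70.9 158.9] 8.3
n 1884 x -74.1 81.4 -> tail org -1.1 tab org -3.6 y -33.9 32.3 mid -0.8 ztop [238.4 255.6 257.9]
```

Emit:
{"op": "play_rows", "data": {
  "increments": [
    [[0.2, 0.004, -0.002, -0.04, 0], [0.2, 0.004, -0.002, -0.09, 0], [0.2, 0.004, -0.002, -0.14, 0], [0.2, 0.004, -0.002, -0.18, 0], [0.2, 0.004, -0.002, -0.21, 0], [0.2, 0.004, -0.002, -0.23, 0], [0.2, 0.004, -0.002, -0.241, 0], [0.2, 0.004, -0.002, -0.249, 0], [0.2, 0.004, -0.002, -0.256, 0], [0.2, 0.004, -0.002, -0.262, 0], [0.2, 0.004, -0.002, -0.262, 0]]
  ]
}}

```text
t: 25.07
tool_pos: [0.5786, 0.1963, 0.1596]
eef_rot: [-0.991, 2.979, -0.0]
ft_force: [-2.1, -0.8, 4.9]
opening: 0.756
grasp_force: 46.4
```

```bash
python3 - <<'E'
from h import *
print(get_state()["tool_pos"]);V=world(grab_frame("side"));held(V,.149,216.6)
E
```

```text
[0.57864086 0.19627706 0.15957766]
n 1667 x -75.0 80.8 -> tail org -2.0 tab org -4.2 y -32.9 33.0 mid 0.0 ztop [174.  192.  194.2]
```

Emit:
{"op": "play_rows", "data": {
  "increments": [
    [[0.2, 0, 0, -0.004, 0], [0.5, 0, 0, -0.004, 0], [0.8, 0, 0, -0.004, 0], [1, 0, 0, -0.004, 0], [1, 0, 0, -0.004, 0], [1, 0, 0, 0.08, 0], [1, 0, 0, 0.2, 0], [1, 0, 0, 0.35, 0], [1, 0.01, -0.1, 0.4, -0.1], [1, 0.02, -0.25, 0.4, -0.2], [1, 0.03, -0.4, 0.4, -0.35], [1, 0.05, -0.55, 0.4, -0.463]]
  ]
}}

```text
t: 26.12
tool_pos: [0.591, 0.0576, 0.2579]
eef_rot: [-0.279, 3.128, -0.0]
ft_force: [0.1, -0.7, -0.9]
opening: 0.999
grasp_force: 0.0
```

Emit:
{"op": "play_rows", "data": {
  "increments": [
    [[1, 0.03, -0.15, 0, 0], [1, 0.06, -0.3, -0.1, 0], [1, 0.06, -0.45, -0.25, 0], [1, 0.06, -0.6, -0.4, 0], [1, 0.06, -0.64, -0.5, 0], [1, 0.06, -0.64, -0.5, 0], [1, 0.06, -0.64, -0.5, 0], [1, 0.06, -0.64, -0.5, 0], [1, 0.06, -0.64, -0.5, 0]]
  ]
}}

```text
t: 26.87
tool_pos: [0.6071, -0.1003, 0.1352]
eef_rot: [-0.288, 3.125, -0.001]
ft_force: [0.2, -0.3, 0.9]
opening: 1.004
grasp_force: 0.0
```

```bash
python3 - <<'E'
from h import *
look("234")
V=world(dict(np.load("side_last.npz")));W=world(dict(np.load("top_last.npz")))
for X in(V,W):held(X,.149,216.7);print(tray(X,.579,.196,.161,217,.11,.22))
E
```

```text
tool [ 607.1 -100.3  135.2] psi 100.5 j6 -113.1 t 26.87
top 1 [ 565.8 -108.4] [65.6 74.2] 8.6
top lid (array([ 638.1, -364.3]), array([67.2, 86.5]), 13.9)
side 1 [ 607.7 -101.9] [ 70.4 157.9] 8.3
side lid (array([ 652.9, -364. ]), array([65.3, 77.9]), 106.7)
n 2063 x -75.0 80.4 -> tail org -2.0 tab org -4.6 y -33.1 33.0 mid -0.1 ztop [173.6 192.1 194.5]
(array([581.7, 197.2]), array([ 69.4, 158.2]), 217.5)
n 1425 x -75.2 81.8 -> tail org -2.2 tab org -3.2 y -32.1 32.6 mid 0.2 ztop [170.9 190.5 193. ]
(array([581.2, 197.6]), array([ 65.7, 159.3]), 217.0)
```

Emit:
{"op": "play_rows", "data": {
  "increments": [
    [[1, 0.001, -0.007, -0.05, -0.03], [1, 0.001, -0.007, -0.15, -0.03], [1, 0.001, -0.007, -0.25, -0.03], [1, 0.001, -0.007, -0.35, -0.03], [1, 0.001, -0.007, -0.44, -0.03], [1, 0.001, -0.007, -0.507, -0.03], [1, 0.001, -0.007, -0.507, -0.03], [1, 0.001, -0.007, -0.507, -0.03]]
  ]
}}

```text
t: 27.63
tool_pos: [0.6065, -0.1022, 0.0064]
eef_rot: [-0.239, 3.132, 0.0]
ft_force: [0.1, 0.7, -0.1]
opening: 1.0
grasp_force: 0.0
```

Emit:
{"op": "play_rows", "data": {
  "increments": [
    [[0.2, 0, 0, 0, 0], [0.2, 0, 0, 0, 0], [0.2, 0, 0, 0, 0], [0.2, 0, 0, 0, 0], [0.2, 0, 0, 0, 0], [0.2, 0, 0, 0, 0]]
  ]
}}

```text
t: 28.13
tool_pos: [0.608, -0.1031, 0.0089]
eef_rot: [-0.237, 3.128, -0.001]
ft_force: [-0.3, 1.1, 6.6]
opening: 0.753
grasp_force: 46.7
```

Emit:
{"op": "play_rows", "data": {
  "increments": [
    [[0.2, 0, 0, 0.03, 0], [0.2, 0, 0, 0.1, 0], [0.2, 0, 0, 0.2, 0], [0.2, 0, 0, 0.31, 0], [0.2, 0, 0, 0.42, 0.05], [0.2, 0, 0.02, 0.53, 0.1], [0.2, 0, 0.05, 0.64, 0.15], [0.2, -0.01, 0.1, 0.75, 0.2], [0.2, -0.02, 0.16, 0.85, 0.25], [0.2, -0.03, 0.23, 0.94, 0.3], [0.2, -0.04, 0.31, 1, 0.35], [0.2, -0.05, 0.4, 1, 0.4]]
  ]
}}

```text
t: 29.13
tool_pos: [0.5943, -0.003, 0.2614]
eef_rot: [-0.884, 3.008, -0.005]
ft_force: [-0.0, 0.2, -1.0]
opening: 0.755
grasp_force: 45.8
```

Emit:
{"op": "play_rows", "data": {
  "increments": [
    [[0.2, -0.01, 0.1, 0, 0.02], [0.2, -0.02, 0.2, 0, 0.04], [0.2, -0.03, 0.3, 0, 0.067], [0.2, -0.04, 0.4, 0, 0.067], [0.2, -0.05, 0.5, 0, 0.067], [0.2, -0.055, 0.6, 0, 0.067], [0.2, -0.058, 0.7, 0, 0.067], [0.2, -0.058, 0.77, 0, 0.067], [0.2, -0.058, 0.802, 0, 0.067], [0.2, -0.058, 0.802, 0, 0.067], [0.2, -0.058, 0.802, 0, 0.067], [0.2, -0.058, 0.802, 0, 0.067]]
  ]
}}

```text
t: 30.13
tool_pos: [0.5794, 0.1962, 0.2559]
eef_rot: [0.987, -2.982, 0.001]
ft_force: [0.3, 0.4, -0.9]
opening: 0.753
grasp_force: 45.7
```

```bash
python3 - <<'E'
from h import *
look("1234")
V=world(dict(np.load("side_last.npz")))
held(V,get_state()["tool_pos"][2]-.0095,37)
E
```

```text
tool [579.4 196.2 255.9] psi 126.6 j6 -111.1 t 30.13
top lid (array([ 608.1, -372.5]), array([ 68.1, 147.2]), 14.6)
n 2064 x -72.1 83.4 -> tail org 0.9 tab org -1.6 y -33.6 32.5 mid -0.6 ztop [273.2 289.8 292.3]
```

Emit:
{"op": "play_rows", "data": {
  "increments": [
    [[0.2, 0.004, 0.004, -0.04, 0], [0.2, 0.004, 0.004, -0.09, 0], [0.2, 0.004, 0.004, -0.13, 0], [0.2, 0.004, 0.004, -0.17, 0], [0.2, 0.004, 0.004, -0.2, 0], [0.2, 0.004, 0.004, -0.215, 0], [0.2, 0.004, 0.004, -0.226, 0], [0.2, 0.004, 0.004, -0.234, 0], [0.2, 0.004, 0.004, -0.241, 0], [0.2, 0.004, 0.004, -0.247, 0], [0.2, 0.004, 0.004, -0.247, 0]]
  ]
}}

```text
t: 31.15
tool_pos: [0.5805, 0.1986, 0.1958]
eef_rot: [-0.988, 2.98, -0.0]
ft_force: [-1.5, 0.1, 3.8]
opening: 0.749
grasp_force: 46.2
```

```bash
python3 - <<'E'
from h import *
print(get_state()["tool_pos"]);V=world(grab_frame("side"));held(V,.187,37)
E
```

```text
[0.58049923 0.19855105 0.19581824]
n 1778 x -69.7 86.1 -> tail org 3.3 tab org 1.1 y -32.2 33.6 mid 0.7 ztop [212.5 230.  232.2]
```

Emit:
{"op": "play_rows", "data": {
  "increments": [
    [[0.2, 0, 0, -0.004, 0], [0.5, 0, 0, -0.004, 0], [0.8, 0, 0, -0.004, 0], [1, 0, 0, -0.004, 0], [1, 0, 0, -0.004, 0], [1, 0, 0, 0.08, 0], [1, 0, 0, 0.2, 0], [1, 0, 0, 0.3, 0], [1, 0.01, -0.1, 0.3, -0.1], [1, 0.02, -0.25, 0.3, -0.2], [1, 0.03, -0.4, 0.3, -0.3], [1, 0.04, -0.55, 0.3, -0.363]]
  ]
}}

```text
t: 32.2
tool_pos: [0.5901, 0.0598, 0.2686]
eef_rot: [0.401, -3.116, 0.0]
ft_force: [1.3, -0.8, -1.1]
opening: 1.001
grasp_force: 0.0
```

Emit:
{"op": "play_rows", "data": {
  "increments": [
    [[1, 0.01, -0.15, 0, 0], [1, 0.02, -0.3, 0, 0], [1, 0.03, -0.45, -0.05, 0], [1, 0.04, -0.6, -0.1, 0], [1, 0.05, -0.75, -0.2, 0], [1, 0.06, -0.9, -0.3, 0], [1, 0.07, -1, -0.4, 0], [1, 0.07, -1, -0.4, 0], [1, 0.07, -1, -0.4, 0]]
  ]
}}

```text
t: 32.95
tool_pos: [0.6062, -0.1903, 0.1652]
eef_rot: [0.402, -3.11, -0.005]
ft_force: [-0.5, 0.0, 0.1]
opening: 1.003
grasp_force: 0.0
```

```bash
python3 - <<'E'
from h import *
look("1234")
V=world(dict(np.load("side_last.npz")));W=world(dict(np.load("top_last.npz")))
for X in(V,W):held(X,.187,36.7);print(tray(X,.579,.196,.199,37,.11,.26))
for X in (V,W):
    m=near(X,.608,-.372,.06)&(X[...,2]>.025)&(X[...,2]<.05);print("bar",rect(X[m]),m.sum())
E
```

```text
tool [ 606.2 -190.3  165.2] psi 104.7 j6 -125.2 t 32.95
top lid (array([ 539.1, -371.4]), array([14.1, 27.4]), 105.3)
side lid (array([ 609. , -376.8]), array([ 77.8, 145.7]), 15.4)
n 2215 x -69.7 85.7 -> tail org 3.3 tab org 0.7 y -32.4 33.4 mid 0.5 ztop [211.8 229.8 232.2]
(array([580.8, 197.9]), array([ 69.1, 158.4]), 36.6)
n 1494 x -71.0 86.5 -> tail org 2.0 tab org 1.5 y -31.7 32.9 mid 0.6 ztop [208.9 228.6 230.8]
(array([580.7, 198.4]), array([ 65.6, 160.1]), 36.8)
bar (array([ 607.3, -370.6]), array([18.9, 37.5]), 23.3) 57
bar (array([ 592.6, -381.3]), array([2.9, 7.9]), 176.9) 6
```

Emit:
{"op": "play_rows", "data": {
  "increments": [
    [[0, 0, -0.15, 0, 0], [0, 0, -0.3, 0, 0], [0, 0.007, -0.45, -0.05, 0], [0, 0.007, -0.6, -0.15, 0], [0, 0.007, -0.731, -0.3, 0], [0, 0.007, -0.731, -0.3, 0], [0, 0.007, -0.731, -0.4, 0], [0, 0.007, -0.731, -0.5, 0], [0, 0.007, -0.731, -0.57, 0], [0, 0.007, -0.731, -0.607, 0], [0, 0.007, -0.731, -0.607, 0], [0, 0.007, -0.731, -0.607, 0]]
  ],
  "force": 40
}}

```text
t: 34.05
tool_pos: [0.6105, -0.3709, 0.0189]
eef_rot: [-0.41, 3.113, -0.001]
ft_force: [0.6, -0.6, 0.5]
opening: 0.506
grasp_force: 0.0
```

Emit:
{"op": "play_rows", "data": {
  "increments": [
    [[-0.4, 0, 0, 0, 0], [-0.8, 0, 0, 0, 0], [-0.8, 0, 0, 0, 0], [-0.8, 0, 0, 0, 0], [-0.8, 0, 0, 0, 0], [-0.8, 0, 0, 0, 0]]
  ]
}}

```text
t: 34.55
tool_pos: [0.6107, -0.3724, 0.0202]
eef_rot: [-0.407, 3.112, -0.004]
ft_force: [-0.7, 1.0, 6.8]
opening: 0.175
grasp_force: 40.4
```

Emit:
{"op": "play_rows", "data": {
  "increments": [
    [[-0.2, 0, 0, 0, 0], [0, 0, 0, 0, 0], [0, 0, 0, 0, 0], [0, -0.01, -0.002, -0.015, 0], [0, -0.01, -0.002, -0.026, 0], [0, -0.01, -0.002, -0.026, 0], [-0.8, -0.01, -0.002, -0.026, 0], [-0.8, -0.01, -0.002, -0.026, 0], [-0.8, -0.01, -0.002, -0.026, 0], [-0.8, -0.01, -0.002, -0.026, 0], [-0.8, -0.01, -0.002, -0.026, 0], [-0.8, -0.01, -0.002, -0.026, 0]]
  ]
}}

```text
t: 35.55
tool_pos: [0.607, -0.3723, 0.0108]
eef_rot: [-0.407, 3.115, -0.0]
ft_force: [-0.6, 0.6, 0.2]
opening: 0.176
grasp_force: 40.2
```

```bash
python3 - <<'E'
from h import *
look("1234")
E
```

```text
tool [ 607.  -372.3   10.8] psi 104.9 j6 -139.2 t 35.55
top lid (array([ 607.8, -372.4]), array([ 66.5, 146. ]), 15.1)
side lid (array([ 609.9, -375. ]), array([ 79.3, 149.6]), 15.0)
```

Emit:
{"op": "play_rows", "data": {
  "increments": [
    [[-0.8, 0, 0, 0.03, 0], [-0.8, 0, 0, 0.1, 0], [-0.8, 0, 0, 0.2, 0], [-0.8, 0, 0, 0.31, 0], [-0.8, 0, 0, 0.42, 0.03], [-0.8, 0, 0.03, 0.53, 0.06], [-0.8, 0, 0.08, 0.64, 0.1], [-0.8, -0.01, 0.15, 0.75, 0.15], [-0.8, -0.02, 0.24, 0.84, 0.2], [-0.8, -0.03, 0.34, 0.9, 0.25], [-0.8, -0.04, 0.44, 0.95, 0.3], [-0.8, -0.05, 0.55, 1, 0.365]]
  ]
}}

```text
t: 36.65
tool_pos: [0.5941, -0.2342, 0.2626]
eef_rot: [-0.994, 2.979, -0.002]
ft_force: [0.6, 0.7, -0.2]
opening: 0.178
grasp_force: 40.1
```

Emit:
{"op": "play_rows", "data": {
  "increments": [
    [[-0.8, 0, 0.1, 0.04, 0], [-0.8, 0, 0.2, 0.08, 0], [-0.8, 0, 0.3, 0.1, 0], [-0.8, 0, 0.4, 0.1, 0], [-0.8, 0, 0.5, 0.1, 0], [-0.8, 0, 0.6, 0.1, 0], [-0.8, 0, 0.7, 0.1, 0], [-0.8, 0, 0.8, 0.1, 0], [-0.8, 0, 0.88, 0.1, 0], [-0.8, 0, 0.95, 0.1, 0], [-0.8, 0, 0.95, 0.1, 0], [-0.8, 0, 0.95, 0.1, 0]]
  ]
}}

```text
t: 37.65
tool_pos: [0.5943, 0.0033, 0.2864]
eef_rot: [-0.994, 2.98, -0.001]
ft_force: [0.6, 0.4, -0.6]
opening: 0.179
grasp_force: 40.1
```

```bash
python3 - <<'E'
from h import *
look("1234")
E
```

```text
tool [594.3   3.3 286.4] psi 126.9 j6 -129.9 t 37.65
```

Emit:
{"op": "play_rows", "data": {
  "increments": [
    [[-0.8, -0.005, 0.08, 0, 0], [-0.8, -0.01, 0.18, 0, 0], [-0.8, -0.02, 0.28, 0, 0], [-0.8, -0.03, 0.38, 0, 0], [-0.8, -0.04, 0.48, 0, 0], [-0.8, -0.05, 0.58, 0, 0], [-0.8, -0.057, 0.67, 0, 0], [-0.8, -0.057, 0.74, 0, 0], [-0.8, -0.057, 0.779, 0, 0], [-0.8, -0.057, 0.779, 0, 0], [-0.8, -0.057, 0.779, 0, 0], [-0.8, -0.057, 0.779, 0, 0]]
  ]
}}

```text
t: 38.75
tool_pos: [0.5806, 0.1959, 0.2858]
eef_rot: [0.989, -2.982, 0.001]
ft_force: [0.1, 0.5, -0.8]
opening: 0.182
grasp_force: 40.1
```

```bash
python3 - <<'E'
from h import *
look("1234")
a=np.radians(36.8);ex=np.array([np.cos(a),np.sin(a)]);ey=np.array([-ex[1],ex[0]])
for c in("side","top"):
    W=world(dict(np.load(c+"_last.npz")))
    m=near(W,.58,.198,.1)&(W[...,2]>.274)&(W[...,2]<.292)
    p=(W[m][:,:2]-[.5807,.1981])*1000
    for e in(ex,ey):print(c,m.sum(),np.percentile(p@e,[.5,99.5]).round(1))
E
```

```text
tool [580.6 195.9 285.8] psi 126.7 j6 -111.2 t 38.75
side 1650 [-74.1  72.3]
side 1650 [-35.8  31.2]
top 915 [-74.8  59.9]
top 915 [-35.2  23.5]
```

Emit:
{"op": "play_rows", "data": {
  "increments": [
    [[-0.8, -0.002, 0.008, -0.03, 0], [-0.8, -0.002, 0.008, -0.07, 0], [-0.8, -0.002, 0.008, -0.11, 0], [-0.8, -0.002, 0.008, -0.14, 0], [-0.8, -0.002, 0.008, -0.16, 0], [-0.8, -0.002, 0.008, -0.175, 0], [-0.8, -0.002, 0.008, -0.185, 0], [-0.8, -0.002, 0.008, -0.192, 0], [-0.8, -0.002, 0.008, -0.198, 0], [-0.8, -0.002, 0.008, -0.202, 0], [-0.8, -0.002, 0.008, -0.202, 0]]
  ]
}}

```text
t: 39.77
tool_pos: [0.5798, 0.1995, 0.2366]
eef_rot: [-0.991, 2.979, -0.0]
ft_force: [-0.8, 0.1, 4.8]
opening: 0.181
grasp_force: 40.6
```

```bash
cat > lid.py <<'E'
from h import *
a=np.radians(36.8);ex=np.array([np.cos(a),np.sin(a)]);ey=np.array([-ex[1],ex[0]])
for c in("side","top"):
    f=grab_frame(c);np.savez(c+"_last.npz",**f);W=world(f)
    m=near(W,.58,.198,.1)&(W[...,2]>.222)&(W[...,2]<.243)&(f["color"].min(-1)>100)
    p=(W[m][:,:2]-[.5807,.1981])*1000;z=W[m][:,2]*1000
    print(c,m.sum(),[np.percentile(p@e,[.5,99.5]).round(1) for e in(ex,ey)],"z",np.percentile(z,[5,50,95]).round(1),"plane",np.linalg.lstsq(np.c_[p@ex,p@ey,np.ones(len(p))],z,rcond=None)[0].round(3))
E
python3 lid.py
```

```text
side 1274 [array([-72.5,  74. ]), array([-31.9,  34.4])] z [233.1 235.2 237.1] plane [ 1.00000e-03 -1.40000e-02  2.35223e+02]
top 233 [array([-72.8,  52.8]), array([-31.1,  26.5])] z [230.4 233.2 236.1] plane [-9.00000e-03 -3.00000e-03  2.32795e+02]
```

Emit:
{"op": "play_rows", "data": {
  "increments": [
    [[-0.6, 0, 0, 0, 0], [-0.3, 0, 0, 0, 0], [0, 0, 0, 0, 0], [0, 0, 0, 0, 0], [0, 0, 0, 0.06, 0], [0, 0, 0, 0.16, 0], [0, 0, 0, 0.26, 0], [0, 0, 0.0, 0.3, 0], [0, -0.1, -0.1, 0.3, -0.1], [0, -0.25, -0.25, 0.3, -0.2], [0, -0.4, -0.4, 0.3, -0.3], [0, -0.5, -0.5, 0.3, -0.4]]
  ]
}}

```text
t: 40.87
tool_pos: [0.4651, 0.0852, 0.309]
eef_rot: [0.343, -3.121, 0.0]
ft_force: [-0.0, -1.2, 0.4]
opening: 0.502
grasp_force: 0.0
```

```bash
python3 - <<'E'
exec(open("lid.py").read())
look("1234")
f=dict(np.load("top_last.npz"));g=dict(np.load("side_last.npz"))
W=world(g);p=near(W,.489,.315,.05)&(W[...,2]>.085)&(W[...,2]<.107);print("post",W[p].mean(0),p.sum())
o=np.hstack([cv2.resize(c[...,::-1],(400,int(400*c.shape[0]/c.shape[1]))) for c in(f["color"][80:240,90:250],g["color"][160:320,110:270])])
cv2.imwrite("pics/p2.png",np.clip(o*1.5,0,255).astype(np.uint8))
E
```

```text
side 1594 [array([-72.6,  73.8]), array([-32.8,  34.5])] z [233.2 235.3 237.1] plane [ 2.0000e-03 -7.0000e-03  2.3525e+02]
top 1709 [array([-70. ,  73.3]), array([-31.5,  34.4])] z [230.5 233.2 235.9] plane [1.00000e-03 1.00000e-03 2.33186e+02]
tool [463.2  83.2 310.7] psi 102.4 j6 -96.4 t 40.97
post [0.48755188 0.31769982 0.09887102] 59
```

View pics/p2.png

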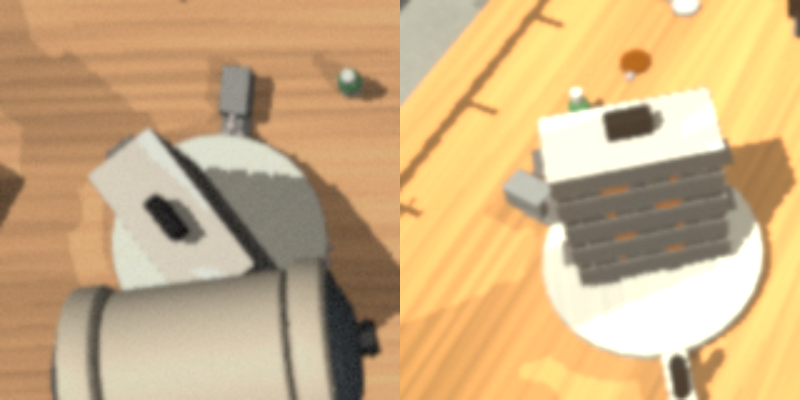

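Emit:
{"op": "play_rows", "data": {
  "increments": [
    [[1, 0.01, 0.12, 0, -0.1], [1, 0.02, 0.27, 0, -0.2], [1, 0.04, 0.42, 0, -0.3], [1, 0.06, 0.57, 0, -0.4], [1, 0.08, 0.72, 0, -0.5], [1, 0.1, 0.87, 0, -0.6], [1, 0.104, 0.932, 0, -0.7], [1, 0.104, 0.932, 0, -0.8], [1, 0.104, 0.932, 0, -0.9], [1, 0.104, 0.932, 0, -1], [1, 0.104, 0.932, 0, -1], [1, 0.104, 0.932, 0, -1]]
  ],
  "force": 20
}}

```text
t: 42.07
tool_pos: [0.4927, 0.3201, 0.3091]
eef_rot: [-1.251, -2.881, 0.002]
ft_force: [-0.2, -0.4, 0.6]
opening: 1.001
grasp_force: 0.0
```

```bash
python3 - <<'E'
from h import *
look("1234")
s=get_state();t=s["tool_pos"];j1=s["joint_pos"][0]
c,sn=np.cos(j1),np.sin(j1)
P=[]
for n in("top","side"):
    f=dict(np.load(n+"_last.npz"));W=world(f).reshape(-1,3);W=W[np.isfinite(W[:,0])]
    d=W-t;m=(W[:,2]>.27)&(W[:,0]<.8)&(np.hypot(d[:,0],d[:,1])<.35)&(np.hypot(W[:,0]-.58,W[:,1]-.198)>.09)
    P.append(d[m])
P=np.vstack(P);R=P[:,0]*c+P[:,1]*sn;L=-P[:,0]*sn+P[:,1]*c
print("j1",np.degrees(j1),np.degrees(s["joint_pos"]).round(1))
for r0 in np.arange(-.3,.2,.05):
    print(round(r0,2),[(int(1000*P[k,2].min()) if (k:=(R>=r0)&(R<r0+.05)&(L>=l0)&(L<l0+.05)).sum()>3 else None) for l0 in np.arange(-.25,.25,.05)])
f=dict(np.load("top_last.npz"));g=dict(np.load("side_last.npz"))
o=np.hstack([cv2.resize(c[...,::-1],(400,300)) for c in(f["color"],g["color"])])
cv2.imwrite("pics/p3.png",np.clip(o*1.5,0,255).astype(np.uint8))
E
```

```text
tool [492.7 320.1 309.1] psi 43.1 j6 -13.4 t 42.07
j1 29.652011197459203 [ 29.7   5.1  62.7   0.  112.3 -13.4]
-0.3 [None, None, None, 234, 267, 221, 237, None, None, None]
-0.25 [None, None, None, 243, 242, 227, 246, None, None, None]
-0.2 [None, None, None, 236, 253, 237, 236, None, None, None]
-0.15 [None, None, None, 239, 238, 237, 236, None, None, None]
-0.1 [None, None, None, 297, 21, 57, 294, None, None, None]
-0.05 [None, None, None, 300, 14, 19, 295, None, None, None]
-0.0 [None, None, None, 320, 17, 13, 296, None, None, None]
0.05 [None, None, None, None, 55, 20, None, None, None, None]
0.1 [None, None, None, None, None, None, None, None, None, None]
0.15 [None, None, None, None, None, None, None, None, None, None]
```

View pics/p3.png

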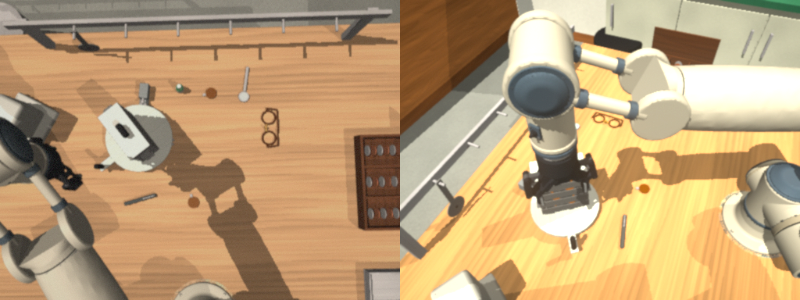

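Emit:
{"op": "play_rows", "data": {
  "increments": [
    [[1, -0.016, -0.016, 0, -0.1], [1, -0.016, -0.016, 0, -0.1], [1, -0.016, -0.016, -0.15, -0.1], [1, -0.016, -0.016, -0.3, -0.1], [1, -0.016, -0.016, -0.45, -0.1], [1, -0.016, -0.016, -0.6, -0.1], [1, -0.016, -0.016, -0.75, -0.1], [1, -0.016, -0.016, -0.88, -0.1], [1, -0.016, -0.016, -1, -0.1], [1, -0.016, -0.016, -1, -0.1], [1, -0.016, -0.016, -1, -0.1]]
  ]
}}

```text
t: 43.08
tool_pos: [0.4873, 0.3144, 0.0588]
eef_rot: [-1.402, -2.809, 0.005]
ft_force: [-0.4, 0.1, 0.6]
opening: 1.0
grasp_force: 0.0
```

Emit:
{"op": "play_rows", "data": {
  "increments": [
    [[0, 0, 0, 0, 0], [-0.8, 0, 0, 0, 0], [-0.8, 0, 0, 0, 0], [-0.8, 0, 0, 0, 0], [-0.8, 0, 0, 0, 0], [-0.8, 0, 0, 0, 0], [-0.8, 0, 0, 0, 0], [-0.8, 0, 0, 0, 0], [-0.8, 0, 0, 0, 0]]
  ]
}}

```text
t: 43.83
tool_pos: [0.4884, 0.315, 0.0613]
eef_rot: [1.406, 2.809, 0.001]
ft_force: [-2.6, -1.4, 5.4]
opening: 0.182
grasp_force: 21.3
```

```bash
python3 - <<'E'
from h import *
s=get_state();t=s["tool_pos"]*1000;print(t)
c=np.array([579,196.]);r=t[:2]-c;print(np.hypot(*r),np.degrees(np.arctan2(r[1],r[0])))
a0=np.arctan2(r[1],r[0])
for d in list(range(4,91,4))+[90]:
    a=a0+np.radians(d);p=c+150*np.array([np.cos(a),np.sin(a)])-t[:2]
    print(d,np.round(p/250,3),round(d/60,3))
E
```

```text
[488.37623307 315.01621095  61.28110812]
149.59119493443833 127.28711536996063
4 [-0.033 -0.025] 0.067
8 [-0.064 -0.054] 0.133
12 [-0.092 -0.085] 0.2
16 [-0.118 -0.117] 0.267
20 [-0.142 -0.152] 0.333
24 [-0.164 -0.188] 0.4
28 [-0.183 -0.225] 0.467
32 [-0.199 -0.264] 0.533
36 [-0.212 -0.304] 0.6
40 [-0.223 -0.344] 0.667
44 [-0.231 -0.385] 0.733
48 [-0.235 -0.427] 0.8
52 [-0.237 -0.469] 0.867
56 [-0.237 -0.51 ] 0.933
60 [-0.233 -0.552] 1.0
64 [-0.226 -0.594] 1.067
68 [-0.216 -0.634] 1.133
72 [-0.204 -0.674] 1.2
76 [-0.189 -0.713] 1.267
80 [-0.171 -0.751] 1.333
84 [-0.15  -0.788] 1.4
88 [-0.127 -0.823] 1.467
90 [-0.115 -0.84 ] 1.5
```

Emit:
{"op": "play_rows", "data": {
  "increments": [
    [[-0.8, -0.008, -0.006, 0, 0.016], [-0.8, -0.02, -0.015, 0, 0.04], [-0.8, -0.033, -0.025, 0, 0.067], [-0.8, -0.049, -0.039, 0, 0.1], [-0.8, -0.064, -0.054, 0, 0.133], [-0.8, -0.078, -0.069, 0, 0.167], [-0.8, -0.092, -0.085, 0, 0.2], [-0.8, -0.105, -0.101, 0, 0.233], [-0.8, -0.118, -0.117, 0, 0.267], [-0.8, -0.13, -0.134, 0, 0.3], [-0.8, -0.142, -0.152, 0, 0.333], [-0.8, -0.153, -0.17, 0, 0.367]]
  ]
}}

```text
t: 44.83
tool_pos: [0.4506, 0.2729, 0.0613]
eef_rot: [0.84, 3.025, 0.003]
ft_force: [1.5, 1.6, 4.4]
opening: 0.184
grasp_force: 21.3
```

```bash
cat > arc.py <<'E'
from h import *
s=get_state();t=s["tool_pos"]*1000;n=s["eef_rot"];n=n*np.sign(n[1])
psi=2*np.degrees(np.arctan2(n[1],n[0]))-90
c=np.array([579,196.]);r=t[:2]-c;a0=np.degrees(np.arctan2(r[1],r[0]));print("post",a0.round(2),np.hypot(*r).round(1),"psi+90",psi+90,"F",s["ft_force"].round(1),s["opening"].round(3))
W=world(grab_frame("side"));m=near(W,.58,.198,.1)&(W[...,2]>.222)&(W[...,2]<.243);print(rect(W[m]))
for a in(160,170,180,190,200,210,217.3):
    if 0<a-a0<58:print(a,np.round((c+150*np.array([np.cos(np.radians(a)),np.sin(np.radians(a))])-t[:2])/250,3),round((a-90-psi)/60,3))
E
python3 arc.py
```

```text
Traceback (most recent call last):
  File "arc.py", line 4, in <module>
    c=np.array([579,196.]);r=t[:2]-c;a0=np.degrees(np.arctan2(r[1],r[0]));print("post",a0.round(2),np.hypot(*r).round(1),"psi+90",psi+90,"F",s["ft_force"].round(1),s["opening"].round(3))
                                                                                                                                                                    ^^^^^^^^^^^^^^^^^^
AttributeError: 'float' object has no attribute 'round'
```

Emit:
{"op": "play_rows", "data": {
  "increments": [
    [[-0.8, -0.011, -0.018, 0, 0.033], [-0.8, -0.02, -0.036, 0, 0.067], [-0.8, -0.03, -0.055, 0, 0.1], [-0.8, -0.038, -0.074, 0, 0.133], [-0.8, -0.046, -0.094, 0, 0.167], [-0.8, -0.052, -0.114, 0, 0.2], [-0.8, -0.059, -0.134, 0, 0.233], [-0.8, -0.064, -0.154, 0, 0.267], [-0.8, -0.07, -0.174, 0, 0.3], [-0.8, -0.074, -0.194, 0, 0.333], [-0.8, -0.078, -0.215, 0, 0.367], [-0.8, -0.08, -0.236, 0, 0.4]]
  ]
}}

```text
t: 45.83
tool_pos: [0.4305, 0.2139, 0.0612]
eef_rot: [0.192, 3.134, 0.003]
ft_force: [-0.7, 1.3, 4.1]
opening: 0.179
grasp_force: 21.3
```

```bash
sed -i 's/s\["opening"\].round(3)/s["opening"]/' arc.py; python3 arc.py
```

```text
post 173.12 149.6 psi+90 172.97217072206368 F [-0.7  1.3  4.1] 0.17894468736817387
(array([578.2, 199.2]), array([ 68.3, 148.7]), 82.5)
180 [-0.006 -0.072] 0.117
190 [ 0.003 -0.176] 0.284
200 [ 0.03  -0.277] 0.45
210 [ 0.074 -0.372] 0.617
217.3 [ 0.117 -0.435] 0.739
```

Emit:
{"op": "play_rows", "data": {
  "increments": [
    [[-0.8, -0.002, -0.02, 0, 0.033], [-0.8, -0.004, -0.041, 0, 0.067], [-0.8, -0.006, -0.062, 0, 0.1], [-0.8, -0.005, -0.083, 0, 0.134], [-0.8, -0.004, -0.104, 0, 0.167], [-0.8, -0.003, -0.125, 0, 0.2], [-0.8, -0.001, -0.145, 0, 0.234], [-0.8, 0.002, -0.166, 0, 0.267], [-0.8, 0.007, -0.187, 0, 0.3], [-0.8, 0.012, -0.207, 0, 0.334], [-0.8, 0.017, -0.227, 0, 0.367], [-0.8, 0.022, -0.247, 0, 0.4]]
  ]
}}

```text
t: 46.88
tool_pos: [0.4362, 0.1521, 0.0612]
eef_rot: [-0.463, 3.105, 0.002]
ft_force: [0.1, 1.4, 4.1]
opening: 0.181
grasp_force: 21.2
```

```bash
python3 arc.py
```

```text
post -162.92 149.4 psi+90 196.95420804686233 F [0.1 1.4 4.1] 0.1814931324278055
(array([576.7, 198.5]), array([ 67.2, 149.1]), 107.0)
```

Emit:
{"op": "play_rows", "data": {
  "increments": [
    [[-0.8, 0.005, -0.02, 0, 0.033], [-0.8, 0.011, -0.04, 0, 0.067], [-0.8, 0.019, -0.059, 0, 0.1], [-0.8, 0.028, -0.078, 0, 0.133], [-0.8, 0.037, -0.097, 0, 0.167], [-0.8, 0.047, -0.115, 0, 0.2], [-0.8, 0.058, -0.133, 0, 0.233], [-0.8, 0.068, -0.15, 0, 0.265], [-0.8, 0.077, -0.164, 0, 0.29], [-0.8, 0.086, -0.177, 0, 0.315], [-0.8, 0.094, -0.188, 0, 0.337], [-0.8, 0.094, -0.188, 0, 0.337]]
  ]
}}

```text
t: 47.93
tool_pos: [0.4608, 0.1049, 0.0612]
eef_rot: [-0.997, 2.974, -0.001]
ft_force: [5.0, 0.4, 3.3]
opening: 0.18
grasp_force: 21.2
```

```bash
python3 arc.py
```

```text
post -142.39 149.3 psi+90 217.0739365923228 F [5.  0.4 3.3] 0.17969397272615126
(array([576.2, 197.1]), array([ 67.3, 150.3]), 127.7)
```

Emit:
{"op": "play_rows", "data": {
  "increments": [
    [[-0.8, 0, 0, 0, 0], [-0.5, 0, 0, 0, 0], [0, 0, 0, 0, 0], [0.5, 0, 0, 0, 0], [0.5, 0, 0, 0, 0], [0.5, 0, 0, 0.05, 0], [0.5, 0, 0, 0.15, 0], [0.5, 0, 0, 0.3, 0], [0.5, 0, 0, 0.45, 0], [0.5, 0, -0.1, 0.6, 0], [0.5, -0.1, -0.3, 0.7, 0], [0.5, -0.2, -0.5, 0.7, 0]]
  ]
}}

```text
t: 48.98
tool_pos: [0.4252, 0.0105, 0.2362]
eef_rot: [-1.0, 2.971, -0.004]
ft_force: [1.1, -1.2, 0.2]
opening: 0.753
grasp_force: 0.0
```

Emit:
{"op": "play_rows", "data": {
  "increments": [
    [[0.5, 0, -0.2, 0, 0], [0.5, 0, -0.4, 0, 0], [0.5, 0, -0.6, 0, 0], [0.5, 0, -0.8, 0, 0], [0.5, 0, -0.8, 0, 0], [0.5, 0, -0.8, 0, 0], [0.5, 0, -0.8, 0, 0], [0.5, 0, -0.8, 0, 0]]
  ]
}}

```text
t: 49.65
tool_pos: [0.432, -0.1727, 0.2312]
eef_rot: [0.963, -2.984, 0.01]
ft_force: [-0.3, -0.5, -0.4]
opening: 0.751
grasp_force: 0.0
```

```bash
python3 - <<'E'
from h import *
f=grab_frame("top");g=grab_frame("side");W=world(f);V=world(g)
for X,h,n in((W,f,"top"),(V,g,"side")):
    m=near(X,.58,.198,.1)&(X[...,2]>.222)&(X[...,2]<.243)&(h["color"].min(-1)>100);q=X[m]*1000
    print(n,"lid",rect(X[m]),"z",np.median(q[:,2]).round(1),np.linalg.lstsq(np.c_[q[:,:2]-q[:,:2].mean(0),np.ones(len(q))],q[:,2],rcond=None)[0].round(3))
    p=near(X,.46,.105,.05)&(X[...,2]>.085)&(X[...,2]<.107);t=X[p].mean(0);print("post",t.round(4),p.sum(),np.degrees(np.arctan2(t[1]-.196,t[0]-.579))%360)
o=np.hstack([cv2.resize(c[...,::-1],(400,400)) for c in(f["color"][80:240,90:250],g["color"][160:320,110:270])])
cv2.imwrite("pics/p4.png",np.clip(o*1.5,0,255).astype(np.uint8))
print(get_state()["t"])
E
```

```text
top lid (array([575.8, 197.7]), array([ 66.6, 147.7]), 127.9) z 233.2 [-2.00000e-03 -4.00000e-03  2.33185e+02]
post [0.4609 0.1027 0.0995] 35 218.33027693673995
side lid (array([576. , 197.2]), array([ 67.1, 149.5]), 128.0) z 235.4 [ 0.00000e+00 -2.00000e-03  2.35344e+02]
post [0.4602 0.1059 0.0981] 47 217.16944120751486
49.75
```

View pics/p4.png

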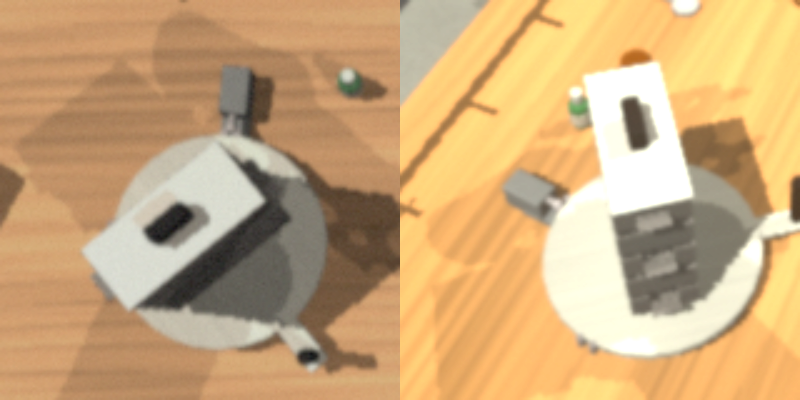

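```bash
python3 -c "
from plant import *
print(sign_off())"
```

```text
the job is handed in; nothing more can be done
None
```

The job is handed in after about 50 s: all four trays are stacked end for end on the base tray with the white lid level on top. The carousel is at the serving stop, its post measuring 90.3° round from the loading stop. The other things on the table were left where they lay.

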